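# Fit the crank to the drum grater and wind it

### The job

Fit the loose white crank onto the square shaft of the red drum grater, pushed fully home against the collar, then wind it at least two full turns clockwise (as seen looking down on the crank) to see that the drum runs. Leave the crank seated on the shaft, and leave the bowl, jug, tub and egg box where they are.

Things in the scene. Friction and masses are not known exactly. Their poses are not given: they have to be found in the camera images.
- crank: Loose white crank, 0.1-0.25 kg, starts flat on the counter, knob up. Origin: centre of the bore at the flat underside; z out of the top, x along the arm. Hub 34 x 34 mm, 40 mm tall, with a 20 mm square bore right through along z, sides parallel to x and y. Arm 24 mm wide, 12 mm thick, flush with the underside, to x = 84 mm. Grip the hub across y (34 mm), clear of the arm.
- knob (a point): Point on the axis of the crank's black knob, at (70, 0, 40) mm in the crank's frame; axes as the crank's. The knob, 28 mm across, stands on the arm from z = 16 to 64 mm and spins freely about its own axis, so it can be held while winding.
- shaft_seat (a point): Centre of the top face of the black collar (48 mm across) at the root of the grater's steel square shaft; a fully home crank has its underside here. The frame turns with the shaft: z along it, outwards and up, 35 degrees from vertical, leaning to the grater's front; x, y square to its flats. The crank fits in any of four quarter turns. Nothing of the grater stands above the collar face's plane.
- shaft_tip (a point): Centre of the outer end of the square shaft, 32 mm out from the collar face, 196 mm above the counter; same axes as shaft_seat. The shaft is 18 mm square, its last 7 mm tapering to 11 mm square.
- shaft (a joint): Turn of the shaft and drum in rad, no stops. It grows when turned clockwise as seen looking down on the shaft's end (against its outward z). Starts between -0.6 and 0.6. It turns stiffly (about 0.1 N m) and stays where it is left, with the crank on too.
- grater: Red plastic hand-cranked drum grater, fixed to the counter by its round foot (110 mm across, centre 45 mm towards the front). Origin on the counter straight below the collar face's centre, which is 170 mm high; z up; its front, to which the shaft leans, is -x. Drum and feed chute (up to 180 mm high, out to 150 mm) lie behind, to +x.
- bowl: Blue bowl, 100 mm across, 45 mm tall, standing under the drum's mouth behind the grater; origin under its centre. Leave alone.
- jug: Clear measuring jug, 92 mm across, 130 mm tall, handle towards its +x; origin under its centre. Leave alone.
- tub: Yellow margarine tub, 96 x 76 x 54 mm; origin under its centre. Leave alone.
- eggs: Open cardboard egg box, 110 x 160 mm, about 100 mm tall with its lid up; origin under its centre. Leave alone.
There are look-alikes about, which are no part of the job. Of the things like the crank, leave any that is turquoise; of the rest the smaller one is meant.

How it is judged:
By the outcome, as a careful person would: the job done as asked, in the order asked, and still so for the second after the job is handed in, with the robot touching nothing.
It also fails if it takes over 72 s, if anything falls off the work surface, if the arm or the gripper's body presses on something with over 40 N, if the wrist force passes 120 N, or if a joint passes its speed limit or range.

### The arm

A 7-joint arm with a two-finger parallel gripper is mounted at the origin on the work surface. World frame = base frame: x ahead of the robot, y to its left, z up, the work surface at z = 0. Lengths are in m, angles in rad, forces in N, time in s.
With the tool pointing down it reaches from about 0.425 to 0.875 m from the base axis. Payload 4.7 kg.
Tool frame: the origin (TCP) lies midway between the tips of the shut fingers; the grasp point (between the pads) lies 19 mm behind it (ctrl.grip_depth is the distance from the TCP to the grasp point, in m); z points along the fingers, y is the direction in which the jaws open and shut (so a half turn about z gives the same grasp; the last joint's range is limited). The gripper opens to 87 mm and grips with 3 to 60 N. Pads are 19 mm wide; open, the fingers measure 117 mm over their backs; the gripper's body (75 mm by 190 mm) begins 51 mm behind the grasp point.
Start: joints at [-1.249, 0.321, -0.07, 1.45, 0.023, 1.371, -0.057], TCP at [0.197, 0.619, 0.192] pointing down, gripper open.
Joint ranges: [-2.86, 2.86], [-0.3, 2.09], [-1.38, 1.24], [0.06, 2.45], [-1.56, 4.7], [0.09, 2.05], [-2.69, 2.69]. Speed limits (rad/s): [2.57, 2.57, 3.14, 3.14, 3.14, 3.14, 3.14].

### API

Orientations are given as a rotation vector (axis times angle).
In Python, from bench import ctrl gives the robot as it stands. The module is installed in compiled form; this text tells all that it offers.
- The arm moves only by the shell command python3 -m inch 'ROWS' [FORCE]. ROWS is JSON, a list of rows, each a list of 5 numbers: the opening, from -1 (shut) to 1 (fully open), so that 0 is half open, then the shift along the tool's x, y, z in mm, then the turn about the tool's z in rad. In form: [[fingers, tx, ty, tz, twist], ...]. A call has 1 to 5 rows; each row shifts and turns the pose as measured when the row begins, along the tool's axes as they then stand; what a row does not reach is not made up. A row lasts 1/8 s, in which the tool goes at most 62.5 mm and 10.7 degrees, less where a joint would pass 70% of its speed; a pose out of reach is approached as far as the arm can. A call is refused whole if a number of a shift passes 62.5 or a number of a turn 0.188, either way. A call with a gripper value outside its range is refused whole. The fingers move at their own pace and stop on an object; FORCE is the grip in N (left out, the last holds). Time passes only in rows, so rows that do not move let the fingers close. It gives the time, the measured TCP pose, the force and the opening at its end, in the units of the state.
- ctrl.get_state(): the state, without advancing time (a new reading comes with each control period).
- ctrl.get_image(name): name is "scene" or "top" or "wrist"; returns a dict with "color" (420x560x3 uint8, red, green, blue), "range_z" (420x560 float32, m along the optical axis (not along the pixel's ray), 0 where there is no reading), "K" (3x3 intrinsics, pixels), "R" (3x3) and "t" (3): a world point X has camera coordinates R X + t. Camera axes: x right, y down, z forward; pixel columns grow to the right and rows downward; lengths in m; the calibration is good to about 2 mm. A picture is of the moment at which its call begins.
- ctrl.close_job(): hands the job in, once; it reports no verdict.
The state is a dict: "time": time; "joint_positions": joint angles; "qd": joint speeds; "joint_torque": joint torques, N m; "position": TCP position; "tool_rot": TCP orientation; "ft_force": force on the tool from outside, world axes, zero at the start; "torque": the same for the moment, N m; "grip_width": opening from 0.0 (shut) to 1.0 (fully open).
Only numpy, scipy, OpenCV 4.12 (cv2) and the standard library are available. Lean on these libraries where they do the work, as an engineer would, in place of code of your own. Each camera call takes 0.05 s, during which the arm holds its last target. There are 200 camera calls.

## Working session

There is one attempt and no reset: what is moved stays moved. The work goes in short steps, Python scripts to look and compute and a shell command to move; the robot and the scene stay as the last step left them, time stands still between calls to the robot, and variables do not carry over. Pictures are saved under pics/ and viewed, about 8 in all and at most 12, crops included, and the job is handed in when it is done.

```bash
mkdir -p pics
cat > h.py <<'E'
import numpy as np,cv2
from bench import ctrl
from scipy.spatial.transform import Rotation as Ro
def snap(n,f=None):
    im=ctrl.get_image(n)
    if f: cv2.imwrite('pics/'+f,im['color'][:,:,::-1])
    np.savez('pics/'+n+'.npz',**im)
    return im
def pts(im):
    z=im['range_z'];v,u=np.indices(z.shape);K=im['K']
    c=np.stack([(u-K[0,2])/K[0,0]*z,(v-K[1,2])/K[1,1]*z,z],-1)
    return (c-im['t'])@im['R']
def ray(im,u,v,h):
    d=im['R'].T@np.linalg.solve(im['K'],[u,v,1.]);o=-im['R'].T@im['t']
    return o+d*(h-o[2])/d[2]
E
python3 - <<'E'
from h import *
a=snap('scene','s1.png');b=snap('top','t1.png')
for i in(a,b):print(i['K'],-i['R'].T@i['t'])
print(ctrl.get_state())
E
```

```text
[[401.61635209   0.         278.36838289]
 [  0.         401.61635209 209.43699135]
 [  0.           0.           1.        ]] [ 1.23375767 -0.15070062  1.12271508]
[[395.91984281   0.         284.63652848]
 [  0.         395.91984281 205.84270125]
 [  0.           0.           1.        ]] [ 0.42250356 -0.02750804  1.37465786]
{'time': 0.1, 'joint_positions': array([-1.2489066 ,  0.32177474, -0.07007835,  1.45156084,  0.02261005,
        1.37083838, -0.05691236]), 'qd': array([ 0.00165995, -0.00079863, -0.00217493, -0.00109812,  0.00149166,
       -0.00177032,  0.00081574]), 'joint_torque': array([ 8.97156474e-05, -4.92569625e+01, -4.05466827e-01, -3.13399315e+01,
       -6.41133101e-02,  3.93633870e-02,  7.18418596e-05]), 'position': array([0.19680456, 0.61889295, 0.19115018]), 'tool_rot': array([-4.81524759e-01, -3.10429900e+00,  2.80633214e-03]), 'ft_force': array([-0.19593423,  0.00260132, -0.04499281]), 'torque': array([-0.04665689,  0.01961303, -0.0302105 ]), 'grip_width': 1.0008430893491025}
```

View pics/s1.png

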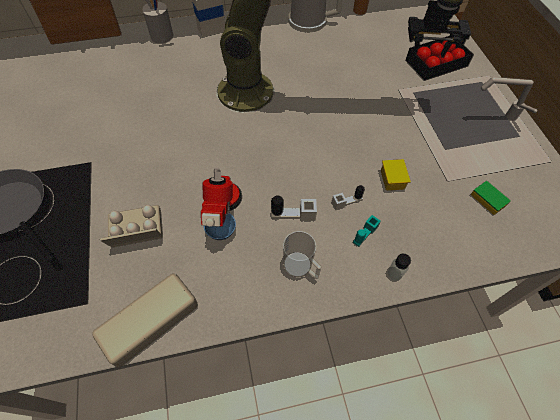

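View pics/t1.png

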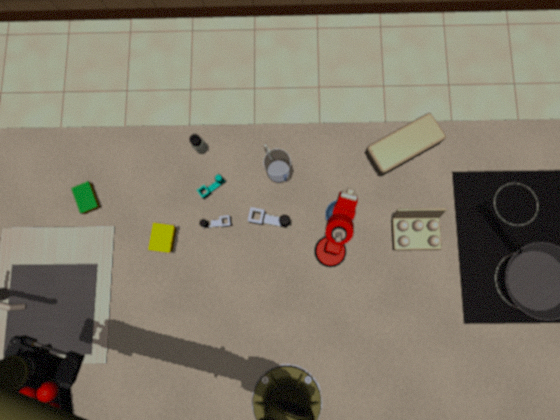

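Scene: the arm base is at top (287,400), the red grater at (335,235). The crank-like things in the top view are white at (216,222), a larger white one at (268,217) and a turquoise one at (210,187). The smaller white one at (216,222) fits the description. I'll confirm it in a crop and measure.

Run:
```python
from h import *
out=[]
for n,(u0,u1,v0,v1) in (('top',(190,370,160,290)),('scene',(180,390,150,260))):
    im=dict(np.load('pics/%s.npz'%n));P=pts(im);c=im['color'].astype(int)
    hsv=cv2.cvtColor(im['color'],cv2.COLOR_RGB2HSV)
    x=cv2.resize(im['color'][v0:v1,u0:u1,::-1],None,fx=4,fy=4,interpolation=cv2.INTER_CUBIC)[:,:800];out.append(x)
    print(n)
    m=((P[...,2]>.006)&(P[...,2]<.26)&(P[...,0]>.3)&(P[...,0]<.9)&(abs(P[...,1])<.5)&(im['range_z']>0)).astype(np.uint8)
    k,l,s,ce=cv2.connectedComponentsWithStats(m)
    for i in range(1,k):
        if s[i,4]>25:
            q=P[l==i];print(s[i],ce[i].round(),'min',q.min(0).round(3),'max',q.max(0).round(3),'rgb',np.median(c[l==i],0))
    print(P[100:103,300])
W=max(o.shape[1] for o in out)
cv2.imwrite('pics/c1.png',out[0][:,:])
cv2.imwrite('pics/c2.png',out[1])
```

```text
top
[ 364  127   68   49 1995] [398. 148.] min [ 0.744 -0.5    0.006] max [ 0.9   -0.283  0.079] rgb [162. 161. 128.]
[188 133  19  20 244] [198. 143.] min [0.837 0.276 0.006] max [0.891 0.347 0.112] rgb [64. 62. 55.]
[262 140  29  43 616] [276. 162.] min [ 0.724 -0.021  0.006] max [0.882 0.079 0.137] rgb [104. 103.  99.]
[196 174  30  25 277] [211. 186.] min [0.672 0.21  0.006] max [0.747 0.309 0.07 ] rgb [ 28. 135. 119.]
[ 314  187   44   82 2101] [337. 229.] min [ 0.426 -0.239  0.006] max [ 0.674 -0.099  0.201] rgb [152.  35.  26.]
[247 207  44  21 494] [269. 218.] min [ 0.565 -0.018  0.006] max [0.632 0.132 0.098] rgb [143. 144. 146.]
[ 391  208   48   43 1834] [414. 229.] min [ 0.484 -0.5    0.006] max [ 0.616 -0.363  0.102] rgb [147. 139. 116.]
[199 215  33  14 261] [215. 222.] min [0.568 0.187 0.006] max [0.609 0.289 0.073] rgb [131. 132. 135.]
[148 222  31  31 721] [162. 237.] min [0.483 0.373 0.006] max [0.585 0.458 0.063] rgb [162. 168.   0.]
[[ 1.37120425 -0.07758119 -0.75124168]
 [ 1.36631544 -0.07754737 -0.7537569 ]
 [ 1.3575054  -0.07730505 -0.74739333]]
scene
[381 159 
[... 367 characters left out ...]
] max [0.638 0.121 0.094] rgb [78.  72.5 63. ]
[ 109  205   54   41 1644] [137. 225.] min [ 0.487 -0.5    0.006] max [ 0.619 -0.366  0.1  ] rgb [139. 123. 103.]
[353 215  28  31 349] [367. 230.] min [0.674 0.207 0.006] max [0.752 0.303 0.067] rgb [ 9. 71. 64.]
[ 283  231   38   48 1242] [300. 254.] min [ 0.725 -0.025  0.006] max [0.84  0.065 0.134] rgb [99. 92. 82.]
[388 253  23  27 403] [399. 266.] min [0.84  0.275 0.006] max [0.885 0.32  0.109] rgb [67. 66. 58.]
[ 113  273   85   67 3167] [155. 309.] min [ 0.748 -0.5    0.006] max [ 0.9   -0.286  0.076] rgb [161. 153. 123.]
[[ 0.09195612  0.20102095 -0.00387617]
 [ 0.10326138  0.19783573  0.00202248]
 [ 0.10564938  0.19739784 -0.00088551]]
```

View pics/c1.png

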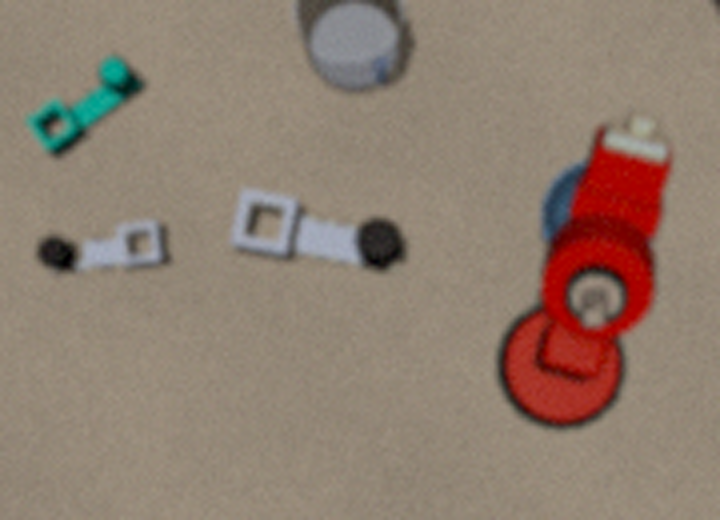

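The crop confirms it. The smaller white crank has its hub at top-image (225,221) and knob at (204,223), and is about 101 mm long as specified. The other white one is 150 mm and the third is turquoise. Next I'll measure the crank and grater.

```bash
python3 - <<'E'
from h import *
im=dict(np.load('pics/top.npz'));P=pts(im)
# crank: hub top / knob from depth in both
for n in('top','scene'):
    im=dict(np.load('pics/%s.npz'%n));P=pts(im);c=im['color'].astype(int);hsv=cv2.cvtColor(im['color'],cv2.COLOR_RGB2HSV)
    box=(P[...,0]>.55)&(P[...,0]<.63)&(P[...,1]>.17)&(P[...,1]<.3)
    hub=box&(P[...,2]>.03)&(c.sum(-1)>(300 if n=='top' else 260));kn=box&(P[...,2]>.03)&(c.sum(-1)<150)
    for m,h in((hub,.04),(kn,.064)):
        v,u=np.nonzero(m);r=cv2.minAreaRect(np.stack([u,v],1).astype(np.float32));print(n,m.sum(),r,'ray',ray(im,*r[0],h).round(4),'depth med',np.median(P[m],0).round(4),P[m].min(0).round(3),P[m].max(0).round(3))
    red=(c[...,0]>90)&(c[...,1]<60)
    foot=red&(P[...,2]<.02)&(P[...,2]>.004)&(P[...,0]<.62)
    q=P[foot][:,:2].astype(np.float32);print('foot',len(q),cv2.minEnclosingCircle(q),np.median(P[foot][:,2]))
    # shaft / collar
    b=(P[...,2]>.15)&(P[...,0]<.66)&(P[...,0]>.45)&(P[...,1]<-.09)&(P[...,1]>-.25)
    g=b&(hsv[...,1]<90);v,u=np.nonzero(g);o=np.argsort(v*1000+u)
    print('shaft',g.sum(),P[g].mean(0),P[g].min(0),P[g].max(0))
    for a in(slice(0,None)): pass
E
python3 -c "
from h import *
im=dict(np.load('pics/scene.npz'));a=im['color'][155:245,185:260,::-1];cv2.imwrite('pics/c3.png',cv2.resize(a,None,fx=6,fy=6,interpolation=cv2.INTER_CUBIC))"
```

```text
top 80 ((215.0, 220.0), (30.0, 10.0), -0.0) ray [0.5909 0.2372 0.04  ] depth med [0.5926 0.2047 0.0405] [0.573 0.187 0.03 ] [0.609 0.284 0.061]
top 45 ((204.0, 223.00001525878906), (8.221921920776367, 5.692099571228027), 18.434947967529297) ray [0.5782 0.2692 0.064 ] depth med [0.5781 0.2692 0.0636] [0.568 0.261 0.033] [0.589 0.283 0.073]
foot 27 ((0.2549509108066559, 0.2901836037635803), 0.5526178479194641) 0.015730861832484785
shaft 258 [ 0.57874091 -0.18106382  0.17589616] [ 0.50688662 -0.22918754  0.1509358 ] [ 0.65922306 -0.13043569  0.20083606]Traceback (most recent call last):
  File "<stdin>", line 17, in <module>
TypeError: 'slice' object is not iterable
```

Run:
```python
from h import *
for n in('top','scene'):
    im=dict(np.load('pics/%s.npz'%n));P=pts(im);c=im['color'].astype(int);hsv=cv2.cvtColor(im['color'],cv2.COLOR_RGB2HSV)
    box=(P[...,0]>.55)&(P[...,0]<.63)&(P[...,1]>.17)&(P[...,1]<.3)
    hub=box&(P[...,2]>.033)&(P[...,1]<.232);kn=box&(P[...,2]>.05)&(P[...,1]>.24)
    for m,h in((hub,.04),(kn,.064)):
        v,u=np.nonzero(m);r=cv2.minAreaRect(np.stack([u,v],1).astype(np.float32));print(n,m.sum(),np.round(r[0],1),np.round(r[1],1),r[2],'ray',ray(im,*r[0],h).round(4),'depth',np.median(P[m],0).round(4),((P[m].min(0)+P[m].max(0))/2).round(4),np.ptp(P[m],axis=0).round(3))
    red=(hsv[...,1]>140)&((hsv[...,0]<8)|(hsv[...,0]>172))
    foot=red&(P[...,2]<.035)&(P[...,2]>-.01)&(P[...,0]<.62)&(P[...,0]>.4)&(P[...,1]<-.05)&(P[...,1]>-.3)
    v,u=np.nonzero(foot);q=P[foot][:,:2].astype(np.float32);print('foot',len(q),cv2.minEnclosingCircle(q),np.median(P[foot][:,2]),u.min(),u.max(),v.min(),v.max())
    b=(P[...,2]>.14)&(P[...,0]<.66)&(P[...,0]>.42)&(P[...,1]<-.09)&(P[...,1]>-.25)
    g=b&(hsv[...,1]<110)&(P[...,0]<.6);print('shaft/collar',g.sum(),P[g].mean(0),P[g].min(0),P[g].max(0))
    hi=b&(P[...,2]>.185);print('tip',hi.sum(),P[hi].mean(0));v,u=np.nonzero(hi);print(u.mean(),v.mean())
    ch=b&red&(P[...,0]>.61)&(P[...,2]>.14);print('chute',ch.sum(),P[ch].mean(0))
```

```text
top 75 [224. 220.] [10. 10.] 90.0 ray [0.5905 0.2065 0.04  ] depth [0.5932 0.2056 0.0406] [0.5906 0.2064 0.0411] [0.035 0.035 0.013]
top 57 [203.  222.5] [7. 8.] 90.0 ray [0.5799 0.2726 0.064 ] depth [0.5815 0.2735 0.064 ] [0.5804 0.2739 0.0622] [0.024 0.026 0.022]
foot 414 ((0.48445311188697815, -0.15502598881721497), 0.05177222192287445) 0.027775852776435638 316 344 237 265
shaft/collar 161 [ 0.52910388 -0.16494562  0.17813143] [ 0.50688662 -0.21535828  0.14164634] [ 0.58947533 -0.12647916  0.20083606]
tip 61 [ 0.52447035 -0.16437364  0.19289462]
338.8032786885246 234.24590163934425
chute 198 [ 0.62438198 -0.18923464  0.16172147]
scene 82 [339.5 198.4] [10.  11.7] 74.05460357666016 ray [0.5935 0.2029 0.04  ] depth [0.5915 0.2038 0.0385] [0.5919 0.2032 0.0384] [0.037 0.038 0.01 ]
scene 61 [360. 189.] [8. 8.] 90.0 ray [0.5875 0.2697 0.064 ] depth [0.587  0.2712 0.0619] [0.5839 0.2715 0.0597] [0.028 0.026 0.019]
foot 119 ((0.4943103790283203, -0.13320499658584595), 0.0400925911962986) 0.026270709051085115 230 239 184 205
shaft/collar 139 [ 0.53003883 -0.16806116  0.18121269] [ 0.50936451 -0.21399619  0.15814713] [ 0.55310052 -0.14786771  0.20033884]
tip 55 [ 0.52717364 -0.16558779  0.19143731]
216.85454545454544 173.54545454545453
chute 213 [ 0.63104227 -0.18941899  0.15977591]
```

View pics/c3.png

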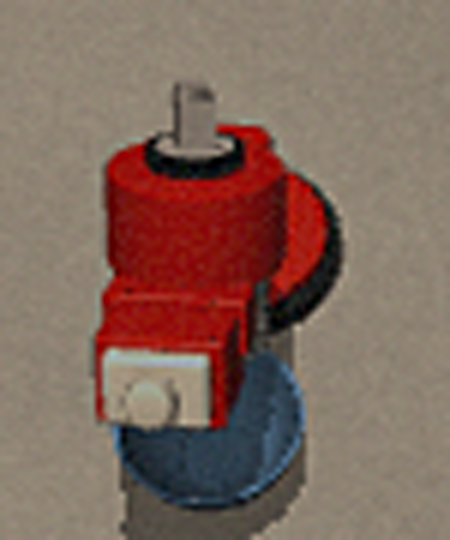

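Measured so far:
- **Crank:** hub ≈ (0.592, 0.205), arm heading ≈ 98°.
- **Grater:** front heading ≈ 167°, shaft tip near (0.52, -0.165).

The crop shows the shaft at c3 (195,110), turned only slightly. Since the tool can only point straight down, this is the plan:
1. Square the shaft by squeezing it with the jaws across the grater.
2. Grip the hub lightly and let the crank swing down about the jaw axis to 35°.
3. Fit it to the shaft.

First I'll go above the grater for a close look.

```bash
cat >> h.py <<'E'
def go(x,y,z,head=None,g=False):
    "print tool-frame shift (mm) to a TCP (or grasp point if g) target and twist to put tool x at heading (deg)"
    s=ctrl.get_state();R=Ro.from_rotvec(s['tool_rot']).as_matrix()
    p=s['position']-(R[:,2]*ctrl.grip_depth if g else 0)
    h=np.degrees(np.arctan2(R[1,0],R[0,0]))
    print('t',round(s['time'],2),'pos',p.round(4),'head',h.round(1),'zax',R[:,2].round(3),'F',s['ft_force'].round(1),'w',round(s['grip_width']*87,1),'j',s['joint_positions'].round(2))
    print('shift mm',((np.array([x,y,z])-p)@R*1000).round(1),'twist',None if head is None else round(-np.radians((head-h+180)%360-180),3))
E
python3 -c "
from h import *
go(.40,.35,.33);go(.50,-.16,.33,167)"
```

```text
t 0.1 pos [0.1968 0.6189 0.1912] head 162.4 zax [-0.    -0.002 -1.   ] F [-0.2  0.  -0. ] w 87.1 j [-1.25  0.32 -0.07  1.45  0.02  1.37 -0.06]
shift mm [-275.1 -194.9 -138.5] twist None
t 0.1 pos [0.1968 0.6189 0.1912] head 162.4 zax [-0.    -0.002 -1.   ] F [-0.2  0.  -0. ] w 87.1 j [-1.25  0.32 -0.07  1.45  0.02  1.37 -0.06]
shift mm [-524.9 -650.7 -137.6] twist -0.081
```

```bash
python3 -m inch '[[1,-46,-32,-25,0],[1,-46,-32,-25,0],[1,-46,-32,-25,0],[1,-46,-32,-25,0],[1,-46,-32,-25,0]]'; python3 -c "
from h import *
go(.50,-.16,.33,167)"
```

```text
time: 0.72
position: [0.3669, 0.3937, 0.3132]
tool_rot: [-0.464, -3.102, 0.017]
ft_force: [0.8, 0.7, -0.5]
grip_width: 1.003
t 0.72 pos [0.3669 0.3937 0.3132] head 163.0 zax [-0.007 -0.01  -1.   ] F [ 0.8  0.7 -0.5] w 87.3 j [-0.96  0.06  0.09  1.52 -0.    1.57  0.41]
shift mm [-289.1 -490.7  -12.1] twist -0.07
```

```bash
python3 -m inch '[[1,-31,-53,0,0],[1,-31,-53,0,0],[1,-31,-53,0,0],[1,-31,-53,0,0],[1,-31,-53,0,0]]'; python3 -m inch '[[1,-31,-53,0,0],[1,-31,-53,0,0],[1,-31,-53,0,0],[1,-31,-53,0,0],[1,-15,-28,0,-0.05]]'; python3 -c "
from h import *
go(.50,-.16,.33,167)
snap('wrist','w1.png')"
```

```text
time: 1.35
position: [0.4392, 0.0897, 0.316]
tool_rot: [-0.466, -3.103, 0.013]
ft_force: [0.5, 0.0, 0.9]
grip_width: 1.002
time: 1.98
position: [0.4999, -0.1889, 0.3169]
tool_rot: [-0.392, -3.115, 0.011]
ft_force: [0.1, 0.4, -0.5]
grip_width: 1.001
t 1.98 pos [ 0.4999 -0.1889  0.3169] head 165.7 zax [-0.003 -0.007 -1.   ] F [ 0.1  0.4 -0.5] w 87.1 j [-0.46  0.03  0.79  1.55 -0.02  1.57  1.65]
shift mm [  7.1  27.9 -13.3] twist -0.023
```

View pics/w1.png

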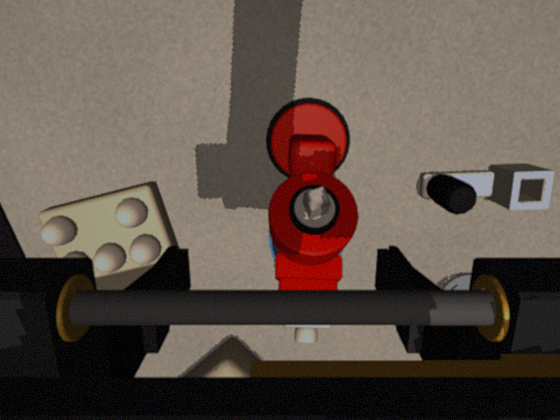

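The wrist view shows the foot at (308,138) and the collar and shaft at (316,207), with the grater's long axis nearly vertical in the image. I'll measure these and zoom in on the shaft.

Run:
```python
from h import *
im=dict(np.load('pics/wrist.npz'));P=pts(im);hsv=cv2.cvtColor(im['color'],cv2.COLOR_RGB2HSV)
red=(hsv[...,1]>150)&((hsv[...,0]<8)|(hsv[...,0]>172))
m=red&(P[...,2]<.04)&(P[...,0]<.5);v,u=np.nonzero(m)
hull=cv2.convexHull(np.stack([u,v],1).astype(np.float32));c,r=cv2.minEnclosingCircle(hull);z=np.median(P[m][:,2]);print('foot',c,r,z,ray(im,*c,z),'R mm',r*(im['R']@ray(im,*c,z)+im['t'])[2]/im['K'][0,0])
g=(hsv[...,1]<120)&(P[...,2]>.14)&(P[...,2]<.21)
k,l,s,ce=cv2.connectedComponentsWithStats(g.astype(np.uint8));i=l[205,316] or 1+np.argmax(s[1:,4]);G=l==i;print(s[i],ce[i])
Q=P[G];print(Q.min(0),Q.max(0))
# plane seat: axis guess
for yaw in(-13,-10,-16):
    a=np.radians(yaw);f=-np.array([np.cos(a),np.sin(a),0]);n=f*np.sin(.6109)+np.array([0,0,np.cos(.6109)])
    d=Q@n;h=np.histogram(d,20);b=h[1][np.argmax(h[0])]
    print(yaw,h[0],h[1].round(3))
top=G&(P[...,2]>.188);v,u=np.nonzero(top);print('top',top.sum(),u.mean(),v.mean(),P[top].mean(0),ray(im,u.mean(),v.mean(),.196))
ch=red&(P[...,2]>.1)&(P[...,0]>.58);print('chute',ch.sum(),P[ch].mean(0),P[ch].min(0),P[ch].max(0))
cv2.imwrite('pics/w1c.png',cv2.resize(im['color'][170:250,265:365,::-1],None,fx=7,fy=7,interpolation=cv2.INTER_CUBIC))
```

```text
foot (306.6075439453125, 139.0868377685547) 39.860042572021484 0.02852733365620655 [ 0.48097476 -0.15499949  0.02852733] R mm 0.050218964393805465
[ 290  185   49   48 1591] [313.884978   208.33060968]
[ 0.50585705 -0.19021053  0.15654773] [ 0.54981159 -0.14498016  0.20129383]
-13 [  2  11 341 582  36  16  16  24  21  20  18  25  23  19  27  57  79  72
 150  52] [-0.184 -0.182 -0.18  -0.178 -0.175 -0.173 -0.171 -0.169 -0.167 -0.165
 -0.163 -0.161 -0.159 -0.157 -0.155 -0.153 -0.151 -0.149 -0.147 -0.144
 -0.142]
-10 [  2  45 373 505  47  18  17  21  25  17  17  28  21  23  24  60  77  74
 148  49] [-0.182 -0.18  -0.178 -0.176 -0.173 -0.171 -0.169 -0.167 -0.165 -0.163
 -0.161 -0.159 -0.157 -0.155 -0.153 -0.151 -0.149 -0.147 -0.145 -0.143
 -0.141]
-16 [  2   8 276 652  32  18  15  26  19  21  16  26  23  18  28  56  80  70
 148  57] [-0.185 -0.183 -0.181 -0.179 -0.177 -0.174 -0.172 -0.17  -0.168 -0.166
 -0.164 -0.162 -0.16  -0.158 -0.156 -0.154 -0.152 -0.15  -0.147 -0.145
 -0.143]
top 488 316.9405737704918 199.6987704918033 [ 0.51512922 -0.16318845  0.19540746] [ 0.51494045 -0.163186    0.196     ]
chute 2005 [ 0.60114369 -0.18800339  0.15335575] [ 0.58006325 -0.22374189  0.14056769] [ 0.62434533 -0.15181994  0.17167436]
```

View pics/w1c.png

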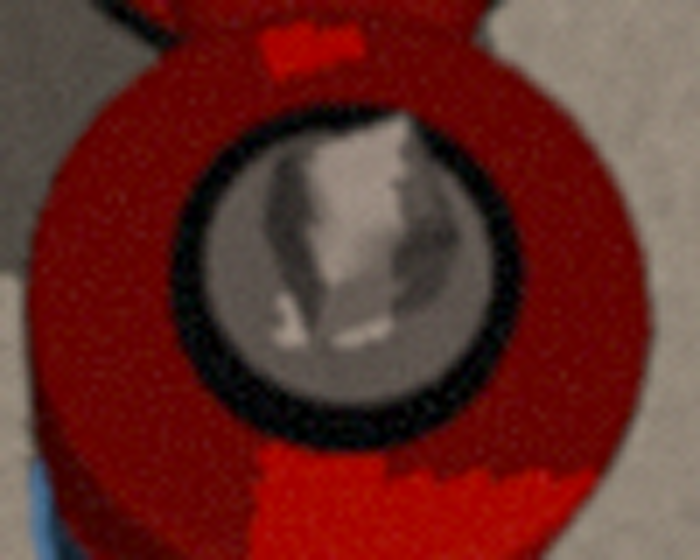

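Run:
```python
from h import *
im=dict(np.load('pics/wrist.npz'));P=pts(im);hsv=cv2.cvtColor(im['color'],cv2.COLOR_RGB2HSV)
g=(P[...,2]>.14)&(P[...,2]<.21)&(hsv[...,1]<120)
l=cv2.connectedComponents(g.astype(np.uint8))[1];Q=P[l==l[215,313]]
a=np.radians(-13);n=np.array([-np.cos(a)*np.sin(.611),-np.sin(a)*np.sin(.611),np.cos(.611)])
for _ in range(6):
    d=Q@n;k=Q[abs(d-np.percentile(d,25))<.0035];c=k.mean(0);n2=np.linalg.svd(k-c)[2][2];n=n2*np.sign(n2[2])
print('normal',n,'tilt',np.degrees(np.arccos(n[2])),'front heading',np.degrees(np.arctan2(n[1],n[0])),len(k),c)
f=np.array([n[0],n[1],0]);f/=np.linalg.norm(f);ex=np.cross(np.cross(n,f),n);ex/=np.linalg.norm(ex);ey=np.cross(n,ex)
loc=(Q-c)@np.stack([ex,ey,n],1)
face=loc[abs(loc[:,2])<.004];print('collar circle',cv2.minEnclosingCircle(face[:,:2].astype(np.float32)))
for lo,hi in((.029,.036),(.008,.024)):
    t=loc[(loc[:,2]>lo)&(loc[:,2]<hi)];print(lo,len(t),t.mean(0),cv2.minAreaRect(t[:,:2].astype(np.float32)))
cc=np.array([*cv2.minEnclosingCircle(face[:,:2].astype(np.float32))[0],0]);S=c+np.stack([ex,ey,n],1)@cc
print('seat',S,'tip',S+n*.032)
```

```text
normal [-0.55381842  0.16239627  0.81664718] tilt 35.24944174427426 front heading 163.65727125240213 959 [ 0.5322488  -0.16950167  0.17351152]
collar circle ((0.0048590111546218395, -0.0014839591458439827), 0.023498715832829475)
0.029 266 [ 0.00419677 -0.00152604  0.03175576] ((0.0050124055705964565, -0.0017584357410669327), (0.014819839037954807, 0.015003646723926067), 22.042469024658203)
0.008 168 [-0.00082889 -0.00037816  0.0161294 ] ((-0.00048226118087768555, 0.0006449390202760696), (0.02528700791299343, 0.012879537418484688), 67.33464813232422)
seat [ 0.52885859 -0.16696111  0.1707072 ] tip [ 0.5111364  -0.16176443  0.19683991]
```

The normal fit gives a tilt of 35.2° (35 expected) and a tip height of 196.8 mm (196 expected), so it checks out. The seat is ≈ (0.529, -0.167, 0.170) and the front heading ≈ 165°. The shaft's flats are about 22° off. I'll squeeze with the jaws part-turned and twist back.

```bash
python3 -m inch '[[0.2,0,0,40,-0.17],[0.2,0,0,0,0]]'; python3 -c "
from h import *
go(.5146,-.163,.192,176,g=True)"
```

```text
time: 2.28
position: [0.4989, -0.1947, 0.2756]
tool_rot: [-0.131, -3.135, 0.016]
ft_force: [-0.4, -0.2, -0.3]
grip_width: 0.852
t 2.27 pos [ 0.499  -0.1945  0.2943] head 175.2 zax [-0.004 -0.01  -1.   ] F [-0.4 -0.2 -0.3] w 74.1 j [-0.45  0.04  0.79  1.63 -0.02  1.49  1.83]
shift mm [-13.3  33.8 101.9] twist -0.014
```

```bash
python3 -m inch '[[0.0,-14,34,20,0],[0.0,0,0,30,0],[0,0,0,20,0],[0,0,0,0,0]]'; python3 -c "
from h import *
go(.5146,-.163,.192,176,g=True)"
```

```text
time: 2.78
position: [0.5193, -0.1592, 0.2093]
tool_rot: [0.146, 3.135, -0.014]
ft_force: [0.7, -0.4, 0.4]
grip_width: 0.516
t 2.77 pos [ 0.5193 -0.159   0.228 ] head 174.7 zax [ 0.002 -0.009 -1.   ] F [ 0.7 -0.4  0.4] w 44.9 j [-0.47  0.09  0.76  1.72 -0.05  1.35  1.78]
shift mm [ 4.4 -4.1 36.1] twist -0.023
```

```bash
python3 -m inch '[[0,4,-4,18,0],[0,0,0,18,0],[-0.4,0,0,0,0],[-0.6,0,0,0,0],[-0.8,0,0,0,0]]' 15; python3 -m inch '[[-1,0,0,0,0],[-1,0,0,0,0],[-1,0,0,0,0]]' 15; python3 -c "
from h import *
go(.5146,-.163,.192,165,g=True)"
```

```text
time: 3.4
position: [0.5167, -0.1637, 0.1744]
tool_rot: [0.15, 3.13, -0.014]
ft_force: [0.0, 0.4, 0.8]
grip_width: 0.248
time: 3.78
position: [0.5173, -0.1638, 0.1753]
tool_rot: [0.15, 3.129, -0.014]
ft_force: [0.1, -0.2, 0.8]
grip_width: 0.016
t 3.77 pos [ 0.5171 -0.1636  0.194 ] head 174.5 zax [ 0.009 -0.01  -1.   ] F [ 0.1 -0.2  0.8] w 1.4 j [-0.46  0.1   0.77  1.78 -0.07  1.28  1.8 ]
shift mm [2.6 0.4 1.9] twist 0.166
```

The jaws shut on nothing (1.4 mm), so I need to look.

Run:
```python
from h import *
w=snap('wrist');s=snap('scene')
a=cv2.resize(w['color'][150:,130:430,::-1],(400,360));b=cv2.resize(s['color'][130:230,165:275,::-1],(396,360),interpolation=cv2.INTER_CUBIC)
cv2.imwrite('pics/x1.png',np.hstack([a,b]))
```

```text
(no output)
```

View pics/x1.png

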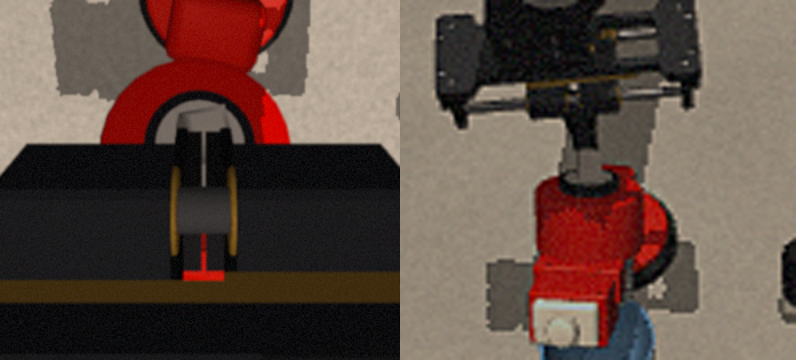

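Run:
```python
from h import *
s=ctrl.get_state();R=Ro.from_rotvec(s['tool_rot']).as_matrix();T=s['position'];print(T,ctrl.grip_depth)
for n in('wrist','scene','top'):
    im=snap(n) if n=='top' else dict(np.load('pics/%s.npz'%n));P=pts(im)
    for nm,X in(('tcp',T),('grasp',T-R[:,2]*.019),('tip',np.array([.5112,-.1618,.1968])),('seat',np.array([.5289,-.167,.1707]))):
        c=im['R']@X+im['t'];p=im['K']@c;u,v=p[:2]/p[2];print(n,nm,round(u,1),round(v,1),'z',c[2].round(4),'depth',im['range_z'][int(v),int(u)] if 0<=v<420 and 0<=u<560 else None)
    if n=='scene':
        for v in range(155,180):print(v,P[v,212:220,:].mean(0).round(3),im['color'][v,213:218].mean(0).round())
```

```text
[ 0.51723528 -0.16385549  0.17521063] 0.0187
wrist tcp 282.9 241.3 z 0.2065 depth 0.18238951
wrist grasp 282.9 255.1 z 0.1882 depth 0.18163799
wrist tip 285.6 245.8 z 0.184 depth 0.18368264
wrist seat 279.4 257.9 z 0.2142 depth 0.16502061
scene tcp 217.7 174.0 z 1.1702 depth 1.1546923
scene grasp 216.9 170.1 z 1.1541 depth 1.1402745
scene tip 217.2 167.8 z 1.1551 depth 1.1225201
scene seat 217.3 178.3 z 1.1678 depth 1.1618233
155 [ 0.534 -0.159  0.282] [25. 24. 25.]
156 [ 0.635 -0.158  0.399] [39. 33. 27.]
157 [ 0.553 -0.16   0.296] [40. 40. 42.]
158 [ 0.554 -0.16   0.293] [29. 29. 27.]
159 [ 0.544 -0.161  0.277] [28. 26. 23.]
160 [ 0.545 -0.162  0.275] [22. 19. 24.]
161 [ 0.542 -0.162  0.266] [18. 21. 19.]
162 [ 0.528 -0.163  0.244] [18. 17. 16.]
163 [ 0.528 -0.163  0.241] [16. 18. 19.]
164 [ 0.527 -0.164  0.235] [16. 13. 14.]
165 [ 0.526 -0.165  0.229] [12. 11. 14.]
166 [ 0.527 -0.165  0.226] [18. 17. 18.]
167 [ 0.507 -0.166  0.196] [13. 13. 17.]
168 [ 0.506 -0.167  0.191] [16. 17. 18.]
169 [ 0.507 -0.168  0.187] [14. 13. 13.]
170 [ 0.507 -0.168  0.183] [12. 14. 14.]
171 [ 0.503 -0.169  0.173] [51. 47. 43.]
172 [ 0.484 -0.17   0.144] [89. 81. 73.]
173 [ 0.486 -0.171  0.141] [85. 77. 70.]
174 [ 0.489 -0.171  0.141] [86. 78. 70.]
175 [ 0.492 -0.172  0.139] [83. 76. 69.]
176 [ 0.494 -0.172  0.137] [86. 78. 70.]
177 [ 0.528 -0.171  0.177] [77. 70. 65.]
178 [ 0.53  -0.172  0.175] [84. 77. 68.]
179 [ 0.533 -0.172  0.174] [88. 80. 73.]
top tcp 338.0 237.1 z 1.1964 depth 0.7479341
top grasp 338.7 236.7 z 1.1776 depth 0.7498319
top tip 338.2 238.6 z 1.1741 depth 0.74686974
top seat 338.8 233.4 z 1.2026 depth 0.7494046
```

Run:
```python
from h import *
im=dict(np.load('pics/wrist.npz'));P=pts(im);C=im['color']
print(im['K'][0,0])
for v in range(222,300,6):
    print(v,' '.join('%3d/%3d,%3d,%3d'%(C[v,u].mean(),*(P[v,u]*1000)) for u in range(258,312,5)))
```

```text
377.96648472393633
222  34/513,-178,150  16/510,-175,158  12/510,-172,159  18/510,-169,159  18/511,-166,157  16/511,-163,158   8/512,-160,158  16/512,-157,157  32/513,-154,157  57/516,-151,148  43/516,-148,147
228  18/513,-178,161  38/513,-175,160 107/513,-172,161 107/514,-169,160 105/514,-166,160 110/514,-163,160 109/515,-160,158  83/515,-157,159  64/507,-155,184  11/516,-152,157  36/520,-148,148
234 108/516,-178,163  98/515,-175,164  73/506,-170,190  72/506,-167,191  86/506,-165,193  95/506,-162,193 104/506,-160,193 101/506,-157,194  96/508,-155,190  52/519,-152,160  11/519,-149,160
240 109/518,-178,166  64/513,-174,180  66/509,-170,191 101/508,-167,195 105/507,-165,196 104/508,-162,196 102/508,-160,195 103/509,-157,194  88/510,-155,193 105/522,-152,163  44/522,-149,162
246 108/521,-178,168  28/506,-171,206  24/506,-169,207  92/510,-167,196 108/510,-165,197 111/511,-163,197 105/511,-160,197 109/511,-158,197  28/507,-155,208  81/507,-153,207 110/525,-150,165
252 106/524,-178,170   4/505,-171,214  16/505,-169,214  13/507,-167,211  10/507,-164,211  96/513,-163,199  16/508,-160,211   2
[... 701 characters left out ...]
-166,235  10/508,-164,234 101/537,-165,176   4/508,-160,234   1/508,-158,234  15/508,-156,235  40/480,-154,289  17/480,-153,291
282  23/478,-164,295  35/481,-164,290  17/505,-167,243  13/507,-166,239  19/507,-164,240 100/539,-165,178   8/508,-160,240   4/508,-158,239   5/506,-156,243  51/481,-155,290   6/479,-154,295
288  28/480,-164,294  44/482,-164,290  13/507,-167,244  10/507,-165,245   9/508,-164,244  97/542,-166,180   5/507,-160,245   5/508,-158,244  15/507,-156,247  58/482,-155,293  10/480,-154,296
294  52/481,-165,294  32/483,-164,291  37/484,-163,290  35/484,-162,290  35/484,-161,290  36/484,-159,290  33/484,-158,290  32/484,-157,290  33/485,-156,290  51/483,-155,293  22/481,-154,297
```

Wrist depth suggests the shut fingertips are at z≈0.20, just over the shaft's end, although the TCP reads 0.175. I'll test with a gentle touch downward.

```bash
python3 -m inch '[[-1,0,0,3,0],[-1,0,0,0,0]]'; python3 -c "
from h import *
im=snap('wrist');P=pts(im)
s=ctrl.get_state();print(s['ft_force'],s['position'])
fl=(im['color'].sum(-1)<60)&(abs(P[...,1]+.162)<.012)&(P[...,0]<.512)&(P[...,0]>.5)
print(np.sort(P[fl][:,2])[:40:4])"
```

```text
time: 4.18
position: [0.5171, -0.1638, 0.1718]
tool_rot: [0.15, 3.129, -0.014]
ft_force: [-0.5, 0.3, 0.0]
grip_width: 0.005
[-0.43134916  0.1349836   0.17926859] [ 0.51723816 -0.16382795  0.17199276]
[0.15604313 0.15661944 0.15683466 0.15718478 0.15730777 0.15736854
 0.15744972 0.1575702  0.15765993 0.15783802]
```

```bash
python3 -m inch '[[-1,0,0,4,0],[-1,0,0,0,0]]';python3 -m inch '[[-1,0,0,4,0],[-1,0,0,0,0]]'; python3 -c "
from h import *
im=snap('wrist');P=pts(im);C=im['color']
for v in range(222,300,6):
    print(v,' '.join('%3d/%3d,%3d,%3d'%(C[v,u].mean(),*(P[v,u]*1000)) for u in range(258,312,6)))"
```

```text
time: 4.47
position: [0.5179, -0.1641, 0.1693]
tool_rot: [0.15, 3.128, -0.014]
ft_force: [-0.7, 1.0, 3.6]
grip_width: 0.004
time: 4.72
position: [0.5181, -0.164, 0.1695]
tool_rot: [0.15, 3.127, -0.01]
ft_force: [-2.4, 0.6, 2.4]
grip_width: 0.004
222  43/511,-178,150  21/508,-173,160   3/510,-170,156  15/510,-167,157  18/511,-163,157  14/511,-160,157  29/512,-157,156  43/515,-153,147  42/515,-150,148
228  12/512,-177,160   8/512,-174,161  69/512,-170,161 103/512,-167,161 106/513,-164,160  78/514,-160,159  15/514,-157,159   8/515,-154,158  33/515,-150,157
234  72/514,-177,163 104/515,-174,163 105/515,-171,163  95/516,-167,162  81/506,-163,190  92/506,-160,189 104/505,-157,192  78/518,-154,160   4/518,-150,159
240 109/518,-178,164  56/508,-172,188  90/507,-169,194 104/506,-166,195 104/507,-163,194 107/507,-160,194 103/507,-157,195  92/510,-154,189  92/521,-151,162
246 108/520,-178,167  23/506,-171,201  47/507,-168,201 104/509,-166,196 102/509,-163,197 104/509,-160,197  72/507,-157,203  30/507,-155,202 106/524,-151,164
252 107/523,-178,168   0/441,-155,361   7/506,-168,209  13/508,-166,2
[... 486 characters left out ...]
,203  12/509,-160,223   4/509,-158,223   0/507,-156,227  16/480,-154,282
276   8/479,-165,285  38/481,-164,283  12/508,-167,228  13/508,-165,228  48/521,-164,203  10/509,-160,228   6/509,-158,228  32/482,-156,281  10/480,-154,285
282  16/479,-165,289  39/481,-164,285  12/508,-167,234  11/508,-165,234  54/524,-164,204  14/508,-160,235   4/509,-158,233  39/484,-156,281  13/480,-154,289
288  15/479,-165,291  42/481,-164,287  15/508,-167,238   7/508,-165,239  58/527,-165,203  12/508,-161,238   1/509,-158,238  43/486,-156,280  17/480,-155,291
294  20/479,-164,293  43/483,-164,286  37/485,-163,284  32/485,-161,284  23/485,-160,285  35/484,-159,285  35/484,-157,286  35/485,-156,284  31/483,-155,289
```

Contact came at TCP z≈0.169 with the shaft end at 0.197, so the real shut tips sit about 27 mm behind the reported TCP. I'll check how they lie when open.

```bash
python3 -m inch '[[-0.5,0,0,-8,0],[0,0,0,0,0],[0,0,0,0,0],[0,0,0,0,0]]'; python3 -c "
from h import *
im=snap('wrist','w2.png');P=pts(im);C=im['color'];s=ctrl.get_state();print(s['position'],s['grip_width'])
R=Ro.from_rotvec(s['tool_rot']).as_matrix()
T=(P-s['position'])@R*1000
for v in range(222,310,8):
    print(v,' '.join('%3d/%3d,%3d,%3d'%(C[v,u].mean(),*T[v,u]) for u in list(range(212,260,6))+list(range(310,360,6))))"
```

```text
time: 5.28
position: [0.5181, -0.1641, 0.1768]
tool_rot: [0.15, 3.127, -0.011]
ft_force: [-0.4, -0.4, 0.8]
grip_width: 0.377
[ 0.51801161 -0.16405466  0.17672232] 0.41817557577960124
222  95/-47,-72,177  55/  3,-39, 22  46/  3,-35, 22  48/  2,-32, 24  44/  3,-28, 23  50/  2,-24, 24  44/  3,-21, 23  45/  2,-17, 24  48/  1, 16, 28  47/  1, 20, 29  43/  1, 24, 29  49/  1, 27, 29 100/  0, 32, 31 168/-46, 58,175 172/-47, 65,176 173/-46, 71,176 172/-46, 77,176
230 132/-56,-73,178  43/ -1,-39, 21  46/ 74,  0,-193  45/  0,-31, 21  49/  0,-28, 21  49/ -1,-24, 22  15/  2,-20, 12   3/  2,-16, 12  24/  0, 15, 17  50/ -2, 20, 26  45/ -2, 24, 26  50/ -2, 27, 26  48/ -2, 31, 26 144/-55, 59,176 169/-55, 65,176 166/-55, 71,175 162/-55, 77,176
238  42/ -4,-42, 17  49/ -4,-38, 17  42/ -5,-35, 18  46/ -5,-31, 18  52/ -5,-28, 18  30/ -2,-23, 10   1/ -1,-19,  9 113/ -1,-16,  8   0/ -3, 15, 14  27/ -3, 19, 14  44/ -7, 24, 24  43/ -7, 27, 24  49/ -7, 31, 24  39/ -7, 35, 26 171/-64, 66,176 166/-63, 72,175 173/-64, 78,176
246  54/ -8,-41, 14  43/ -8,-38, 14  44/ -8,-34, 15  23/ 10,-24,-32  44/ 10,-21,-32  19/
[... 1456 characters left out ...]
 7  14/  0, 15,-53   6/  8, 16,-68  19/  9, 18,-69   8/  8, 20,-67   5/ 10, 22,-70  19/ 10, 24,-71   7/ 10, 26,-71
294  30/ 32,-16,-116  37/ 31,-14,-116  33/ 31,-13,-114  36/ 32,-12,-116  34/ 31,-10,-115  33/ 32, -9,-116  40/ 31, -8,-115  37/ 32, -6,-116  33/ 32,  5,-116  32/ 31,  7,-115  31/ 31,  8,-116  40/ 31, 10,-115  34/ 32, 11,-116  33/ 32, 12,-117  26/ 31, 14,-115  33/ 31, 15,-115  33/ 31, 17,-115
302  51/ 30,-16,-117  47/ 31,-14,-118  48/ 30,-13,-117  51/ 31,-11,-118  50/ 31,-10,-118  55/ 31, -9,-118  50/ 30, -8,-117  47/ 31, -6,-118  49/ 30,  5,-117  52/ 30,  7,-117  43/ 30,  8,-117  46/ 30,  9,-117  49/ 30, 11,-117  50/ 30, 12,-117  50/ 30, 13,-117  45/ 30, 15,-116  49/ 31, 16,-118
```

View pics/w2.png

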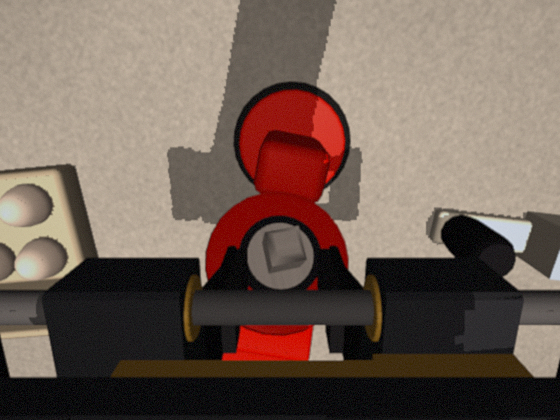

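w2 shows the shaft at (283,250) between the open fingers, which end about 28 mm behind the TCP. Both the depth reading and the touch agree, so from here I use tips = TCP − 27 mm and grasp point = TCP − 46 mm. I'll repeat the squeeze lower.

```bash
sed -i 's/R\[:,2\]\*ctrl.grip_depth/R[:,2]*.046/' h.py; python3 -m inch '[[0,4,0,15,0],[0,0,0,14,0],[-0.5,0,0,0,0],[-0.7,0,0,0,0],[-1,0,0,0,0]]' 15; python3 -m inch '[[-1,0,0,0,0],[-1,0,0,0,0],[-1,0,0,0,0]]' 15; python3 -c "
from h import *
go(.5146,-.163,.192,165,g=True)"
```

```text
time: 5.95
position: [0.5132, -0.1634, 0.1444]
tool_rot: [0.15, 3.129, -0.011]
ft_force: [-0.1, 5.1, -0.6]
grip_width: 0.244
time: 6.32
position: [0.5131, -0.1633, 0.1444]
tool_rot: [0.149, 3.129, -0.011]
ft_force: [-0.8, -0.8, -2.1]
grip_width: 0.233
t 6.33 pos [ 0.5128 -0.163   0.1904] head 174.5 zax [ 0.008 -0.008 -1.   ] F [-0.8 -0.8 -2.1] w 20.3 j [-0.46  0.12  0.77  1.83 -0.08  1.22  1.81]
shift mm [-1.8  0.2 -1.6] twist 0.166
```

```bash
python3 -m inch '[[-1,0,0,0,0.083],[-1,0,0,0,0.083],[-1,0,0,0,0],[-1,0,0,0,0]]' 30; python3 -c "
from h import *
go(.5146,-.163,.192,165,g=True)"
```

```text
time: 6.82
position: [0.5136, -0.1624, 0.1453]
tool_rot: [0.41, 3.105, -0.007]
ft_force: [-0.6, -1.0, -1.1]
grip_width: 0.21
t 6.83 pos [ 0.5131 -0.1622  0.1913] head 165.0 zax [ 0.009 -0.006 -1.   ] F [-0.6 -1.  -1.1] w 18.3 j [-0.47  0.12  0.78  1.83 -0.09  1.22  1.65]
shift mm [-1.6 -0.4 -0.7] twist -0.001
```

The width is 18.3 mm, so the flats now lie square to the jaws, and this also calibrates the lateral position. Open, rise and re-measure.

```bash
python3 -m inch '[[0.2,0,0,0,0],[0.2,0,0,0,0],[0.5,0,0,-50,0],[1,0,0,-60,0],[1,0,0,-40,0]]'
cat > sh.py <<'E'
from h import *
im=snap('wrist');P=pts(im);hsv=cv2.cvtColor(im['color'],cv2.COLOR_RGB2HSV)
g=(P[...,2]>.14)&(P[...,2]<.21)&(hsv[...,1]<120)&(np.hypot(P[...,0]-.52,P[...,1]+.165)<.05)
l,s=cv2.connectedComponentsWithStats(g.astype(np.uint8))[1:3];Q=P[l==1+np.argmax(s[1:,4])]
a=np.radians(-15);n=np.array([-np.cos(a)*np.sin(.611),-np.sin(a)*np.sin(.611),np.cos(.611)])
for _ in range(6):
    d=Q@n;k=Q[abs(d-np.percentile(d,25))<.0035];c=k.mean(0);n2=np.linalg.svd(k-c)[2][2];n=n2*np.sign(n2[2])
print('tilt',np.degrees(np.arccos(n[2])),'front heading',np.degrees(np.arctan2(n[1],n[0])),len(k))
f=np.array([n[0],n[1],0]);f/=np.linalg.norm(f);ex=np.cross(np.cross(n,f),n);ex/=np.linalg.norm(ex);ey=np.cross(n,ex)
B=np.stack([ex,ey,n],1);loc=(Q-c)@B
face=loc[abs(loc[:,2])<.004];C,r=cv2.minEnclosingCircle(face[:,:2].astype(np.float32));print('R',r)
t=loc[(loc[:,2]>.029)&(loc[:,2]<.036)];q=cv2.minAreaRect(t[:,:2].astype(np.float32));print('end',len(t),q)
S=c+B@[*C,0];print('seat',S,'tip',S+n*.032,'tip by end face',c+B@[*q[0],.032])
E
python3 sh.py; python3 -c "
from h import *
go(.592,.205,.27,98)"
```

```text
time: 7.45
position: [0.5104, -0.1616, 0.2966]
tool_rot: [0.41, 3.11, -0.009]
ft_force: [0.9, -0.1, -0.4]
grip_width: 0.693
tilt 34.91329907352028 front heading 163.0289186741311 1172
R 0.023469604551792145
end 299 ((0.004391273483633995, 0.00024374574422836304), (0.014779084362089634, 0.014772217720746994), 6.725586891174316)
seat [ 0.52917702 -0.16676844  0.17085428] tip [ 0.51165983 -0.16142256  0.19709489] tip by end face [ 0.51118071 -0.16146844  0.1967844 ]
t 7.5 pos [ 0.5126 -0.1622  0.3014] head 165.0 zax [ 0.011 -0.007 -1.   ] F [ 1.7 -1.8  3.8] w 64.2 j [-0.5   0.03  0.78  1.58 -0.01  1.53  1.59]
shift mm [ 18.8 375.3  29.8] twist 1.169
```

```bash
python3 -m inch '[[1,3,62,0,0],[1,3,62,0,0],[1,3,62,0,0],[1,3,62,0,0],[1,3,62,0,0]]'; python3 -m inch '[[1,3,58,0,0],[1,0,0,10,0.18],[1,0,0,10,0.18],[1,0,0,10,0.18],[1,0,0,10,0.18]]';  python3 -m inch '[[1,0,0,0,0.18],[1,0,0,0,0.18],[1,0,0,0,0.09],[1,0,0,0,0]]'
cat > cr.py <<'E'
from h import *
im=snap('wrist');P=pts(im);hsv=cv2.cvtColor(im['color'],cv2.COLOR_RGB2HSV)
near=(np.hypot(P[...,0]-.59,P[...,1]-.235)<.085)
for nm,m,h in(('hub',near&(P[...,2]>.034)&(P[...,2]<.046)&(hsv[...,2]>80)&(hsv[...,1]<60),.04),('knob',near&(P[...,2]>.055)&(P[...,2]<.07)&(hsv[...,2]<80),.064)):
    l,s=cv2.connectedComponentsWithStats(m.astype(np.uint8))[1:3];Q=P[l==1+np.argmax(s[1:,4])];r=cv2.minAreaRect(Q[:,:2].astype(np.float32));print(nm,len(Q),np.round(r[0],4),np.round(r[1],4),r[2],Q[:,2].mean())
E
python3 cr.py;  python3 -c "
from h import *
go(.592,.205,.27,98)"
```

```text
time: 8.12
position: [0.5834, 0.1377, 0.3042]
tool_rot: [0.43, 3.09, -0.005]
ft_force: [0.5, -0.1, 0.3]
grip_width: 0.997
time: 8.75
position: [0.5977, 0.2051, 0.2602]
tool_rot: [1.505, 2.733, 0.007]
ft_force: [0.2, 0.1, 0.8]
grip_width: 1.001
time: 9.25
position: [0.5975, 0.2048, 0.2577]
tool_rot: [2.095, 2.314, 0.011]
ft_force: [0.7, 0.3, 0.4]
grip_width: 1.002
hub 625 [0.5913 0.2052] [0.0339 0.0342] 7.444786548614502 0.04069384201901776
knob 599 [0.5824 0.2743] [0.0269 0.026 ] 4.715157508850098 0.06366329322447718
t 9.3 pos [0.5975 0.2048 0.2577] head 95.7 zax [ 0.019 -0.008 -1.   ] F [-0.3  0.   0.4] w 87.2 j [-0.92  0.28  0.67  1.44 -0.16  1.47 -0.15]
shift mm [  0.6  -5.2 -12.4] twist -0.04
```

```bash
python3 -m inch '[[0.6,-5,-5,60,-0.03],[0.2,0,0,60,0],[0.2,0,0,60,0],[0.2,0,0,45,0],[0.2,0,0,0,0]]';  python3 -c "
from h import *
go(.592,.2002,.032,97.4,g=True)"
```

```text
time: 9.93
position: [0.5997, 0.1986, 0.0284]
tool_rot: [2.045, 2.356, 0.018]
ft_force: [0.3, -0.8, -0.6]
grip_width: 0.615
t 9.93 pos [0.5986 0.1988 0.0744] head 98.1 zax [ 0.024 -0.005 -1.   ] F [ 0.3 -0.8 -0.6] w 53.5 j [-0.86  0.44  0.61  1.72 -0.27  1.05 -0.02]
shift mm [ 2.7 -7.3 42.3] twist 0.012
```

```bash
python3 -m inch '[[0.2,3,-7,0,0],[0.2,0,0,20,0],[0.2,0,0,15,0],[0.2,0,0,0,0]]';  python3 -c "
from h import *
go(.592,.2002,.032,97.4,g=True)
im=ctrl.get_image('wrist');P=pts(im);s=ctrl.get_state();R=Ro.from_rotvec(s['tool_rot']).as_matrix()
T=(P-s['position'])@R*1000;m=(abs(T[...,0]-9)<3)&(abs(T[...,1])<40)&(abs(T[...,1])>15)&(T[...,2]<0)&(im['color'].sum(-1)<90)
print(np.sort(T[m][:,2])[-60::10],np.sort(P[m][:,2])[:60:10])"
```

```text
time: 10.42
position: [0.597, 0.2026, -0.0029]
tool_rot: [2.041, 2.355, 0.032]
ft_force: [0.1, 0.4, 0.2]
grip_width: 0.597
t 10.43 pos [0.5955 0.2026 0.0431] head 98.2 zax [ 0.032 -0.001 -0.999] F [0.1 0.4 0.2] w 52.0 j [-0.86  0.47  0.6   1.75 -0.3   0.98 -0.01]
shift mm [-1.8 -4.1 11. ] twist 0.014
[-33.13866008 -32.84753482 -32.62415562 -32.3080693  -31.79510629
 -31.15106698] [0.02733763 0.02887316 0.02944866 0.02988007 0.03025522 0.0305395 ]
```

```bash
python3 -m inch '[[0.2,-2,-4,10,0],[-0.2,0,0,0,0],[-0.5,0,0,0,0],[-1,0,0,0,0],[-1,0,0,0,0]]' 8; python3 -m inch '[[-1,0,0,0,0],[-1,0,0,-20,0],[-1,0,0,-40,0],[-1,0,0,-40,0],[-1,0,0,0,0]]' 8
cat > tilt.py <<'E'
from h import *
import sys
s=ctrl.get_state();R=Ro.from_rotvec(s['tool_rot']).as_matrix();g=s['position']-R[:,2]*.046
print('t',s['time'],'F',s['ft_force'].round(1),'w',s['grip_width']*87,'grasp',g.round(4),'zax',R[:,2].round(3))
for n in('wrist','scene'):
    im=snap(n);P=pts(im);T=(P-g)@R*1000;c=im['color'];sat=np.ptp(c.astype(int),axis=-1)
    m=(T[...,0]>20)&(T[...,0]<110)&(abs(T[...,1])<20)&(T[...,2]>-45)&(T[...,2]<120)&(P[...,2]>.03)
    a=m&(c.mean(-1)>95)&(sat<25);k=m&(c.mean(-1)<45)
    for nm,q in(('arm white',a),('knob black',k)):
        if q.sum()>8:print(n,nm,q.sum(),'mean x,y,z',T[q].mean(0).round(1),'lo',np.percentile(T[q],5,axis=0).round(),'hi',np.percentile(T[q],95,axis=0).round(),'slope deg (down+)',np.degrees(np.arctan(np.polyfit(T[q][:,0],T[q][:,2],1)[0])).round(1))
E
python3 tilt.py
```

```text
time: 11.1
position: [0.5947, 0.1998, -0.0121]
tool_rot: [2.041, 2.354, 0.035]
ft_force: [0.3, 0.2, -1.6]
grip_width: 0.397
time: 11.72
position: [0.5918, 0.1995, 0.0943]
tool_rot: [2.041, 2.352, 0.037]
ft_force: [-0.0, 0.1, -1.6]
grip_width: 0.395
t 11.725 F [-0.   0.1 -1.6] w 34.32606685874212 grasp [0.5902 0.1995 0.1402] zax [ 0.036  0.    -0.999]
wrist arm white 841 mean x,y,z [44.9  0.9 20.9] lo [ 23. -10. -19.] hi [82. 12. 27.] slope deg (down+) -22.2
wrist knob black 1874 mean x,y,z [ 77.2   0.6 -23.5] lo [ 65. -11. -26.] hi [ 89.  13. -21.] slope deg (down+) 1.1
scene knob black 47 mean x,y,z [ 74.8   3.2 -20.6] lo [ 66.  -8. -24.] hi [ 83.  12. -14.] slope deg (down+) 6.5
```

It's lifted level with width 34.3 mm. I'll loosen to 3 N and let the arm swing down.

```bash
python3 -m inch '[[-1,0,0,0,0],[-1,0,0,0,0],[-1,0,0,0,0],[-1,0,0,0,0]]' 3; python3 tilt.py
```

```text
time: 12.32
position: [0.5864, 0.1979, 0.0864]
tool_rot: [2.044, 2.357, 0.018]
ft_force: [-0.6, -0.4, -2.1]
grip_width: 0.386
t 12.325 F [-0.6 -0.4 -2.1] w 33.59810802421194 grasp [0.5853 0.1982 0.1324] zax [ 0.024 -0.006 -1.   ]
wrist knob black 1781 mean x,y,z [32.7  0.8 72.4] lo [ 21. -10.  68.] hi [43. 12. 82.] slope deg (down+) 12.1
scene knob black 10 mean x,y,z [27.6 11.5 80.5] lo [22.  3. 75.] hi [35. 15. 84.] slope deg (down+) 6.9
```

The crank now hangs at about 67°: the knob lies 33 mm forward and 72 mm below the pivot, as computed. I'll set 35° by dragging the arm tip on clear counter while moving back and down, then tighten.

```bash
python3 -m inch '[[-1,25,0,0,0],[-1,20,0,17,0],[-1,0,0,12,0],[-1,0,0,0,0]]' 3; python3 tilt.py
```

```text
time: 12.92
position: [0.5814, 0.2427, 0.0552]
tool_rot: [2.044, 2.355, 0.018]
ft_force: [0.1, 0.4, 0.0]
grip_width: 0.389
t 12.925 F [0.1 0.4 0. ] w 33.86206893965933 grasp [0.5802 0.243  0.1012] zax [ 0.025 -0.006 -1.   ]
wrist knob black 1729 mean x,y,z [33.7  1.1 66.2] lo [22. -9. 63.] hi [45. 11. 70.] slope deg (down+) -2.0
```

```bash
python3 -m inch '[[-1,-14,0,1,0],[-1,-14,0,3,0],[-1,-11,0,4,0],[-1,0,0,0,0]]' 3; python3 tilt.py
```

```text
time: 13.52
position: [0.5892, 0.1974, 0.0496]
tool_rot: [2.05, 2.348, 0.021]
ft_force: [-0.3, 0.4, -1.0]
grip_width: 0.394
t 13.525 F [-0.3  0.4 -1. ] w 34.276418506683505 grasp [0.5879 0.1976 0.0956] zax [ 0.028 -0.006 -1.   ]
wrist arm white 348 mean x,y,z [27.9  1.9 30.7] lo [ 20. -13.  14.] hi [75. 15. 65.] slope deg (down+) 28.7
wrist knob black 4088 mean x,y,z [53.3 -0.3 48.2] lo [ 30. -11.  39.] hi [73. 11. 61.] slope deg (down+) -20.8
```

```bash
python3 -m inch '[[-1,-6,0,5,0],[-1,0,0,0,0]]' 3;  python3 -m inch '[[-1,0,0,0,0],[-1,0,0,0,0],[-1,0,0,-15,0],[-1,0,0,0,0]]' 14
cat > prof.py <<'E'
from h import *
s=ctrl.get_state();R=Ro.from_rotvec(s['tool_rot']).as_matrix();g=s['position']-R[:,2]*.046
print('F',s['ft_force'].round(1),'w',s['grip_width']*87,'grasp',g.round(4))
im=snap('wrist');P=pts(im);T=(P-g)@R*1000;c=im['color']
m=(T[...,0]>-5)&(T[...,0]<110)&(abs(T[...,1])<5)&(T[...,2]>-45)&(P[...,2]>.012)
Q=T[m];B=c[m].mean(-1)
for x in range(0,110,4):
    k=(Q[:,0]>=x)&(Q[:,0]<x+4)
    if k.sum()>3:print(x+2,np.median(Q[k][:,2]).round(1),np.ptp(Q[k][:,2]).round(),B[k].mean().round(),k.sum())
E
python3 prof.py
```

```text
time: 13.88
position: [0.5905, 0.1932, 0.045]
tool_rot: [2.046, 2.351, 0.023]
ft_force: [-0.6, -0.5, 1.5]
grip_width: 0.394
time: 14.38
position: [0.5896, 0.1948, 0.0604]
tool_rot: [2.044, 2.353, 0.023]
ft_force: [0.7, -0.1, -1.4]
grip_width: 0.386
F [ 0.7 -0.1 -1.4] w 33.6036028254551 grasp [0.5883 0.1951 0.1064]
2 -8.9 33.0 102.0 280
6 15.5 4.0 110.0 114
10 13.7 39.0 110.0 213
14 47.1 46.0 113.0 318
18 11.4 52.0 113.0 436
22 58.8 53.0 113.0 212
26 62.8 8.0 131.0 102
30 56.6 5.0 17.0 95
34 53.0 5.0 18.0 108
38 49.5 4.0 18.0 121
42 46.4 5.0 19.0 129
46 43.3 5.0 19.0 139
50 40.0 4.0 19.0 140
54 37.1 5.0 20.0 156
58 33.7 5.0 19.0 168
62 32.1 4.0 21.0 187
66 32.1 6.0 20.0 204
70 36.6 8.0 18.0 192
74 41.5 6.0 18.0 162
78 45.8 6.0 34.0 128
```

The profile gives a tilt of 50° (knob side slope 50.7°, knob top slope 49°). That's consistent with the grasp height, so I need 11 mm lower and 22 mm further back.

```bash
python3 -m inch '[[-1,0,0,15,0],[-1,0,0,0,0]]' 14;  python3 -m inch '[[-1,0,0,0,0],[-1,-10,0,4,0],[-1,-8,0,5,0],[-1,-2,0,2,0],[-1,0,0,0,0]]' 3; python3 prof.py
```

```text
time: 14.68
position: [0.5892, 0.1946, 0.0435]
tool_rot: [2.044, 2.354, 0.021]
ft_force: [0.3, 0.3, -1.7]
grip_width: 0.39
time: 15.3
position: [0.5924, 0.1726, 0.0311]
tool_rot: [2.046, 2.352, 0.02]
ft_force: [0.0, 0.4, -1.1]
grip_width: 0.392
F [ 0.   0.4 -1.1] w 34.111196030939176 grasp [0.5912 0.1728 0.0771]
2 20.3 6.0 89.0 57
6 14.4 6.0 89.0 63
10 9.9 28.0 98.0 99
14 33.1 36.0 119.0 296
18 4.3 38.0 123.0 437
22 39.1 39.0 122.0 241
26 42.5 5.0 170.0 177
30 45.2 6.0 191.0 173
34 47.9 5.0 191.0 159
38 50.6 6.0 189.0 155
42 45.7 11.0 41.0 83
46 38.7 11.0 13.0 119
50 33.1 8.0 13.0 137
54 27.0 8.0 13.0 158
58 21.2 8.0 14.0 173
62 15.1 8.0 14.0 209
66 11.5 5.0 17.0 221
70 9.9 4.0 20.0 270
74 12.3 5.0 21.0 249
78 14.9 5.0 21.0 245
82 17.7 5.0 21.0 240
86 20.0 4.0 35.0 163
```

The tilt is now ≈34°. Tighten and lift, then re-measure.

```bash
python3 -m inch '[[-1,0,0,0,0],[-1,0,0,0,0],[-1,0,0,-40,0],[-1,0,0,-60,0],[-1,0,0,-60,0]]' 25; python3 -m inch '[[-1,0,0,-60,0],[-1,0,0,0,0]]'; python3 prof.py | awk 'NR<2||($1>20)'; python3 -c "
from h import *
go(.5146,-.163,.30,164,g=True)"
```

```text
time: 15.98
position: [0.583, 0.1743, 0.1884]
tool_rot: [2.047, 2.36, -0.0]
ft_force: [1.3, 1.2, -1.5]
grip_width: 0.389
time: 16.23
position: [0.5842, 0.1762, 0.2557]
tool_rot: [2.044, 2.359, 0.013]
ft_force: [0.6, 0.0, -2.2]
grip_width: 0.387
F [ 0.6  0.  -2.2] w 33.69204126450283 grasp [0.5832 0.1765 0.3017]
22 39.2 41.0 119.0 247
26 42.6 6.0 166.0 174
30 45.2 5.0 186.0 173
34 47.9 5.0 186.0 161
38 50.6 5.0 184.0 148
42 45.5 11.0 43.0 85
46 39.1 9.0 12.0 118
50 32.9 9.0 13.0 136
54 27.0 9.0 13.0 157
58 21.4 8.0 13.0 175
62 15.1 8.0 13.0 206
66 11.4 5.0 16.0 217
70 10.1 4.0 19.0 272
74 12.4 6.0 20.0 248
78 15.1 5.0 20.0 246
82 17.8 5.0 20.0 239
86 20.0 5.0 33.0 157
t 16.27 pos [0.5817 0.1764 0.2985] head 98.2 zax [ 0.016 -0.009 -1.   ] F [-0.5  0.2 -2.1] w 33.9 j [-0.92  0.23  0.69  1.5  -0.13  1.45 -0.09]
shift mm [-326.4 -114.8    0.5] twist -1.149
```

The tilt holds at ≈34°. By geometry the bore's bottom centre is 14 mm behind and 31 mm below my grasp point, and the arm-top check agrees within 1.4 mm. Now turn to heading 164 and go out along the shaft axis.

```bash
python3 -m inch '[[-1,0,0,0,-0.165],[-1,0,0,0,-0.165],[-1,0,0,0,-0.165],[-1,0,0,0,-0.165],[-1,0,0,0,-0.165]]'; python3 -m inch '[[-1,0,0,0,-0.165],[-1,0,0,0,-0.165],[-1,0,0,0,0]]'; python3 -c "
from h import *
go(.4924,-.1564,.27,164,g=True)"
```

```text
time: 16.9
position: [0.576, 0.1762, 0.2406]
tool_rot: [0.888, 3.01, -0.024]
ft_force: [-0.1, 0.7, -0.8]
grip_width: 0.391
time: 17.27
position: [0.5719, 0.1759, 0.2328]
tool_rot: [-0.364, -3.11, 0.034]
ft_force: [0.2, 0.3, -2.1]
grip_width: 0.393
t 17.27 pos [0.5725 0.1768 0.2788] head 166.6 zax [-0.013 -0.02  -1.   ] F [ 0.2  0.3 -2.1] w 34.2 j [-0.81  0.22  0.54  1.52 -0.1   1.44  1.08]
shift mm [   0.8 -342.4   16.6] twist 0.046
```

```bash
python3 -m inch '[[-1,0,-58,-15,0.02],[-1,0,-60,0,0.02],[-1,0,-60,0,0],[-1,0,-60,0,0],[-1,0,-60,0,0]]'; python3 -m inch '[[-1,0,-30,0,0],[-1,0,0,0,0]]'; python3 prof.py | awk 'NR<2||($1>24)'; python3 -c "
from h import *
go(.4924,-.1564,.2362,164,g=True)"
```

```text
time: 17.9
position: [0.4896, -0.112, 0.2482]
tool_rot: [-0.434, -3.092, 0.04]
ft_force: [0.2, -0.1, -1.2]
grip_width: 0.387
time: 18.15
position: [0.4778, -0.1473, 0.2476]
tool_rot: [-0.46, -3.086, 0.039]
ft_force: [0.1, 1.0, -1.7]
grip_width: 0.387
F [ 0.1  1.  -1.7] w 33.676462041740976 grasp [ 0.479  -0.1463  0.2936]
26 42.6 6.0 126.0 170
30 45.3 5.0 126.0 170
34 48.1 6.0 126.0 161
38 50.7 5.0 123.0 147
42 44.8 11.0 20.0 91
46 37.7 9.0 8.0 119
50 32.1 7.0 9.0 145
54 26.1 8.0 9.0 151
58 20.4 8.0 9.0 180
62 14.4 8.0 9.0 206
66 11.2 5.0 9.0 220
70 10.0 6.0 11.0 275
74 12.6 5.0 12.0 248
78 15.2 6.0 12.0 244
82 17.9 5.0 12.0 241
86 20.2 4.0 22.0 142
t 18.2 pos [ 0.4794 -0.1446  0.2935] head 163.2 zax [-0.025 -0.021 -0.999] F [ 0.   1.1 -1.6] w 33.9 j [-0.56 -0.04  0.77  1.74  0.05  1.45  1.48]
shift mm [-16.8  -6.   57.1] twist -0.014
```

```bash
python3 -m inch '[[-1,-17,-6,0,0],[-1,0,0,28,0],[-1,0,0,27,0],[-1,0,0,0,0]]'
python3 - <<'E'
from h import *
go(.4924,-.1564,.2362,164,g=True)
w=snap('wrist');s=snap('scene')
a=cv2.resize(w['color'][120:,130:430,::-1],(450,450));b=cv2.resize(s['color'][140:215,180:255,::-1],(345,450)[0:1]+(450,),interpolation=cv2.INTER_CUBIC)
cv2.imwrite('pics/x2.png',np.hstack([a,b]))
E
```

```text
time: 18.7
position: [0.4936, -0.1489, 0.1885]
tool_rot: [-0.448, -3.084, 0.035]
ft_force: [0.8, -0.5, -1.9]
grip_width: 0.387
t 18.7 pos [ 0.4949 -0.148   0.2344] head 163.5 zax [-0.028 -0.019 -0.999] F [ 0.8 -0.5 -1.9] w 33.7 j [-0.54  0.05  0.8   1.79 -0.01  1.34  1.54]
shift mm [ 0.1 -8.8 -1.5] twist -0.009
```

View pics/x2.png

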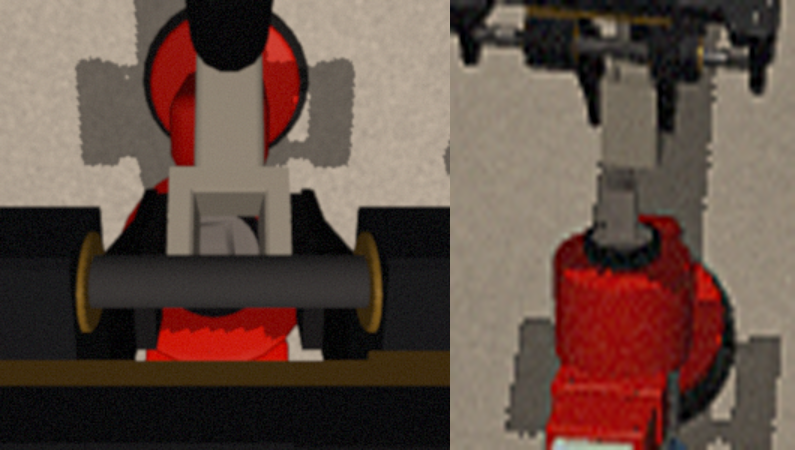

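x2 shows the shaft end through the bore at left panel (228,235), and in the scene panel the hub sits above the shaft. I'll measure the lateral offset within one image.

```bash
cat > rel.py <<'E'
from h import *
im=snap('wrist');P=pts(im);c=im['color'].astype(int);sat=np.ptp(c,axis=-1)
S=np.array([.529,-.167,.1708]);a=np.radians(164);t=np.radians(35);f=np.array([np.cos(a),np.sin(a),0]);n=f*np.sin(t)+[0,0,np.cos(t)];x=f*np.cos(t)-np.array([0,0,np.sin(t)]);y=np.cross(n,x)
L=(P-S)@np.stack([x,y,n],1)*1000
s=ctrl.get_state();g=s['position']-Ro.from_rotvec(s['tool_rot']).as_matrix()[:,2]*.046
print('t',round(s['time'],2),'F',s['ft_force'].round(1),'grasp local',((g-S)@np.stack([x,y,n],1)*1000).round(1))
end=(sat<30)&(abs(L[...,2]-32)<3)&(abs(L[...,0])<9)&(abs(L[...,1])<12)&(c.mean(-1)>50)
if end.sum()>20:print('shaft end',end.sum(),L[end].mean(0).round(1),L[end].min(0).round(1),L[end].max(0).round(1))
arm=(sat<30)&(c.mean(-1)>60)&(abs(L[...,1])<30)&(L[...,0]>25)&(L[...,0]<52)&(L[...,2]>-5)&(L[...,2]<75)
Q=L[arm];Q=Q[abs(Q[:,2]-np.median(Q[:,2]))<8]
for lo in range(26,52,6):
    k=Q[(Q[:,0]>=lo)&(Q[:,0]<lo+6)]
    if len(k)>10:print('arm x',lo+3,'y edges',np.percentile(k[:,1],[1,99]).round(1),'z',np.median(k[:,2]).round(1))
E
python3 rel.py
```

```text
t 18.85 F [-0.   0.1 -1.3] grasp local [-8.8 -8.1 75.2]
shaft end 497 [ 0.4 -2.4 32. ] [-5.9 -8.2 29.1] [ 8.2  3.2 34.4]
arm x 29 y edges [-19.3   4. ] z 55.3
arm x 35 y edges [-18.8   3.8] z 55.6
arm x 41 y edges [-18.9   3.7] z 55.7
arm x 47 y edges [-18.9   3.9] z 55.8
arm x 53 y edges [-19.   4.] z 56.0
```

```bash
python3 -m inch '[[-1,2.5,-5,2,0],[-1,0,0,0,0]]'; python3 rel.py; python3 prof.py | awk '$1>24&&$1<40||$1==54||$1==58||$1==82'
```

```text
time: 19.1
position: [0.4927, -0.1546, 0.1913]
tool_rot: [-0.449, -3.093, 0.034]
ft_force: [-0.1, 1.1, -1.4]
grip_width: 0.389
t 19.15 F [ 0.5 -0.4 -1.4] grasp local [-7.5 -3.3 76. ]
shaft end 613 [ 0.9 -0.5 32. ] [-5.5 -8.1 29. ] [ 8.4  7.6 34.7]
arm x 29 y edges [-13.2   9.5] z 56.4
arm x 35 y edges [-13.2   9.5] z 56.4
arm x 41 y edges [-13.3   9.2] z 56.7
arm x 47 y edges [-13.4   9.4] z 56.8
arm x 53 y edges [-13.4   9.5] z 56.9
26 42.6 6.0 128.0 165
30 45.3 5.0 128.0 164
34 48.0 4.0 128.0 155
38 50.6 4.0 125.0 155
54 26.4 7.0 8.0 151
58 20.6 7.0 9.0 181
82 17.9 5.0 12.0 247
```

```bash
python3 -m inch '[[-1,2,-1.6,2,0],[-1,-3,0,4,0],[-1,-4,0,6,0],[-1,0,0,0,0]]'; python3 rel.py
```

```text
time: 19.7
position: [0.4975, -0.1575, 0.1785]
tool_rot: [-0.449, -3.093, 0.034]
ft_force: [0.3, 0.4, -1.5]
grip_width: 0.387
t 19.75 F [ 0.1 -1.4 -2. ] grasp local [-4.5 -1.5 62.7]
shaft end 686 [ 1.6 -0.6 32. ] [ -4.3 -10.7  29. ] [ 8.9  9.4 34.4]
arm x 29 y edges [-11.7  10.9] z 42.6
arm x 35 y edges [-11.8  11. ] z 42.8
arm x 41 y edges [-11.8  10.6] z 42.9
arm x 47 y edges [-11.9  10.7] z 43.1
arm x 53 y edges [-11.7  10.8] z 43.1
```

```bash
python3 -m inch '[[-1,-3,0,4,0],[-1,-3,0,4,0],[-1,0,0,0,0]]' 12; python3 rel.py|grep -v end;python3 -m inch '[[-1,-3,0,4,0],[-1,-3,0,4,0],[-1,0,0,0,0]]' 12; python3 rel.py|grep -v end
```

```text
time: 20.12
position: [0.5021, -0.1591, 0.1694]
tool_rot: [-0.448, -3.09, 0.033]
ft_force: [-0.1, -0.6, -1.4]
grip_width: 0.387
t 20.18 F [-0.9  0.7 -3.5] grasp local [-3.3 -1.3 52.4]
arm x 29 y edges [-11.9  11.1] z 32.4
arm x 35 y edges [-11.5  11.2] z 32.6
arm x 41 y edges [-11.6  10.8] z 32.8
arm x 47 y edges [-11.6  11. ] z 32.9
arm x 53 y edges [-11.7  11.1] z 32.9
time: 20.55
position: [0.5077, -0.1609, 0.1607]
tool_rot: [-0.448, -3.09, 0.033]
ft_force: [0.3, 0.3, -2.3]
grip_width: 0.388
t 20.6 F [-0.9 -0.3 -2.7] grasp local [-3.1 -1.  41.8]
arm x 29 y edges [-11.8  11.3] z 21.9
arm x 35 y edges [-11.3  11.5] z 22.1
arm x 41 y edges [-11.3  11.1] z 22.3
arm x 47 y edges [-11.4  11.2] z 22.4
arm x 53 y edges [-11.4  11.3] z 22.5
```

```bash
python3 -m inch '[[-1,-3,0,4,0],[-1,-2.5,0,4,0],[-1,0,0,0,0]]' 12; python3 rel.py|grep -v end;python3 -m inch '[[-1,-2,0,3,0],[-1,0,0,0,0]]' 12; python3 rel.py|grep -v end
```

```text
time: 20.98
position: [0.5128, -0.1627, 0.1526]
tool_rot: [-0.447, -3.089, 0.032]
ft_force: [-2.0, 0.3, -2.1]
grip_width: 0.389
t 21.02 F [-2.1  1.2 -0.6] grasp local [-2.8 -0.8 31.9]
arm x 29 y edges [-11.4  11.6] z 11.8
arm x 35 y edges [-11.   11.8] z 11.9
arm x 41 y edges [-11.1  11.4] z 11.9
arm x 47 y edges [-11.1  11.6] z 12.0
arm x 53 y edges [-11.   11.7] z 11.8
time: 21.28
position: [0.5142, -0.1633, 0.1512]
tool_rot: [-0.448, -3.088, 0.03]
ft_force: [-1.1, 1.1, -4.0]
grip_width: 0.394
t 21.32 F [-1.5  0.6 -1.8] grasp local [-3.4 -0.5 29.7]
arm x 29 y edges [-11.1  11.8] z 11.5
arm x 35 y edges [-11.2  11.9] z 11.5
arm x 41 y edges [-10.8  11.5] z 11.5
arm x 47 y edges [-10.8  11.7] z 11.5
arm x 53 y edges [-10.9  11.8] z 11.4
```

The crank slid down the shaft smoothly. The arm's top now lies flat at 11.5 mm above the collar plane (12 expected), so it is home. I'll release, rise, and go to the knob.

```bash
python3 -m inch '[[-0.5,0,0,0,0],[0.2,0,0,0,0],[0.2,0,0,0,0],[0.2,0,0,-45,0],[0.2,0,0,-35,0]]' 12; python3 -m inch '[[0.2,0,0,0,0]]'; python3 rel.py; python3 -c "
from h import *
go(.4485,-.1439,.225,164,g=True)"
```

```text
time: 21.95
position: [0.5168, -0.1621, 0.2316]
tool_rot: [-0.448, -3.089, 0.033]
ft_force: [-0.2, 0.3, -0.6]
grip_width: 0.591
time: 22.08
position: [0.519, -0.1626, 0.2344]
tool_rot: [-0.449, -3.096, 0.033]
ft_force: [-0.1, -0.1, 0.3]
grip_width: 0.594
t 22.12 F [ 0.4  0.1 -0.3] grasp local [-52.8  -2.5  95. ]
shaft end 448 [ 0.4  0.  32.1] [-6.5 -7.9 29. ] [ 8.9 10.  34.8]
arm x 29 y edges [-8.2 11. ] z 11.4
arm x 35 y edges [-10.3  11.3] z 11.1
arm x 41 y edges [-10.4  11.5] z 11.1
arm x 47 y edges [-10.4  11.7] z 10.9
arm x 53 y edges [-10.4  11.7] z 10.6
t 22.12 pos [ 0.5189 -0.1615  0.2789] head 163.5 zax [-0.019 -0.018 -1.   ] F [ 0.4  0.1 -0.3] w 52.0 j [-0.52  0.1   0.82  1.67 -0.05  1.42  1.59]
shift mm [71.8 -1.8 54.9] twist -0.009
```

```bash
python3 -m inch '[[0.2,36,-1,0,0],[0.2,34,-1,0,0],[0.1,0,0,40,0],[0.1,0,0,0,0]]'; python3 -c "
from h import *
go(.4485,-.1439,.168,164,g=True)
im=snap('wrist');P=pts(im);c=im['color'].mean(-1)
m=(c<40)&(np.hypot(P[...,0]-.44,P[...,1]+.14)<.04)&(P[...,2]>.15)&(P[...,2]<.19);Q=P[m];print(len(Q),Q.mean(0),Q.min(0),Q.max(0))"
```

```text
time: 22.62
position: [0.4463, -0.1439, 0.189]
tool_rot: [-0.446, -3.089, 0.035]
ft_force: [-0.9, 0.1, 0.7]
grip_width: 0.558
t 22.62 pos [ 0.4474 -0.143   0.235 ] head 163.6 zax [-0.023 -0.02  -1.   ] F [-0.9  0.1  0.7] w 48.6 j [-0.58 -0.11  0.78  1.89  0.1   1.34  1.45]
shift mm [-2.5  1.1 66.9] twist -0.008
2243 [ 0.44475597 -0.14332599  0.1780315 ] [ 0.42876901 -0.16145642  0.15108338] [ 0.47337533 -0.12907997  0.18840433]
```

```bash
python3 -m inch '[[0.1,-2,1,25,0],[0.1,0,0,25,0],[0.1,0,0,14,0],[-0.5,0,0,0,0],[-1,0,0,0,0]]' 8; python3 -m inch '[[-1,0,0,0,0],[-1,0,0,0,0]]' 8
cat > wind.py <<'E'
from h import *
import sys
S=np.array([.529,-.167,.1708]);a=np.radians(164);t=np.radians(35);f=np.array([np.cos(a),np.sin(a),0]);n=f*np.sin(t)+[0,0,np.cos(t)];x=f*np.cos(t)-np.array([0,0,np.sin(t)]);y=np.cross(n,x)
B=np.stack([x,y,n],1);s=ctrl.get_state();R=Ro.from_rotvec(s['tool_rot']).as_matrix();g=s['position']-R[:,2]*.046
b=np.array([float(v) for v in sys.argv[1].split(',')]) # bias of circle centre (x,y,n) mm
L=(g-S)@B*1000-b;ph=np.degrees(np.arctan2(L[1],L[0]))
print('t',round(s['time'],2),'F',s['ft_force'].round(1),'w',round(s['grip_width']*87,1),'local',(L+b).round(1),'r',np.hypot(*L[:2]).round(1),'phi',ph.round(1),'zax',R[:,2].round(3),'head',np.degrees(np.arctan2(R[1,0],R[0,0])).round(1),'j7',s['joint_positions'][6].round(2))
st=float(sys.argv[2]) if len(sys.argv)>2 else 18
p=L
for k in range(1,6):
    q=np.radians(ph-st*k);d=np.array([70*np.cos(q),70*np.sin(q),0]);print((R.T@B@(d-p)).round(1),end=' ');p=d
print()
E
python3 wind.py 0,0,46
```

```text
time: 23.3
position: [0.4545, -0.147, 0.1306]
tool_rot: [-0.45, -3.1, 0.039]
ft_force: [-0.2, -0.4, -0.2]
grip_width: 0.401
time: 23.55
position: [0.4551, -0.147, 0.1318]
tool_rot: [-0.45, -3.101, 0.039]
ft_force: [-1.0, 0.3, -0.2]
grip_width: 0.311
t 23.55 F [-1.   0.3 -0.2] w 27.1 local [58.5 -0.  49.5] r 58.5 phi -0.0 zax [-0.011 -0.023 -1.   ] head 163.5 j7 1.5
[ 4.8 21.8  7. ] [-8.  19.4 -6.2] [-12.5  15.4  -9.3] [-15.9   9.8 -11.5] [-17.6   3.3 -12.6]
```

The grip is 11 mm off the knob's axis, so I'll re-centre it first.

```bash
python3 -m inch '[[0,0,0,0,0],[0,8,0,3,0],[0,0,0,0,0]]' 8; python3 wind.py 0,0,46
```

```text
time: 23.92
position: [0.4473, -0.1447, 0.1291]
tool_rot: [-0.45, -3.102, 0.038]
ft_force: [1.2, 0.4, 0.0]
grip_width: 0.482
t 23.93 F [1.2 0.4 0. ] w 41.9 local [66.7 -0.  52. ] r 66.7 phi -0.0 zax [-0.01  -0.023 -1.   ] head 163.5 j7 1.48
[-3.4 21.8  4.3] [-8.  19.4 -6.2] [-12.5  15.4  -9.3] [-15.9   9.8 -11.5] [-17.7   3.3 -12.5]
```

```bash
python3 -m inch '[[0,0,0,6,0],[-0.6,0,0,0,0],[-1,0,0,0,0],[-1,0,0,0,0],[-1,0,0,0,0]]' 8; python3 wind.py 0,0,46
```

```text
time: 24.55
position: [0.4472, -0.1448, 0.1226]
tool_rot: [-0.45, -3.102, 0.038]
ft_force: [0.0, 0.7, -0.4]
grip_width: 0.321
t 24.55 F [ 0.   0.7 -0.4] w 27.9 local [70.5  0.1 46.7] r 70.5 phi 0.1 zax [-0.01  -0.023 -1.   ] head 163.5 j7 1.48
[-3.4 21.6 -2.2] [-7.9 19.4 -6.2] [-12.5  15.4  -9.3] [-15.9   9.8 -11.5] [-17.6   3.3 -12.5]
```

Now centred: width 27.9 mm, radius 70.5 mm. Start winding.

```bash
python3 -m inch '[[-1,-3.4,21.6,-2.2,0],[-1,-7.9,19.4,-6.2,0],[-1,-12.5,15.4,-9.3,0]]' 8; python3 wind.py 0,0,46.7 22
```

```text
time: 24.92
position: [0.483, -0.0973, 0.1376]
tool_rot: [-0.454, -3.093, 0.041]
ft_force: [-1.5, -4.1, -1.3]
grip_width: 0.318
t 24.93 F [-1.5 -4.1 -1.3] w 27.7 local [ 44.2 -55.6  46.5] r 71.0 phi -51.5 zax [-0.019 -0.024 -1.   ] head 163.3 j7 1.42
[-19.5  11.4 -14.6] [-21.6   2.4 -15.6] [-20.9  -7.8 -14.7] [-17.2 -16.8 -11.7] [-11.  -23.3  -7. ]
```

Tracking well. Continue in 22° steps.

```bash
python3 -m inch '[[-1,-19.5,11.4,-14.6,0],[-1,-21.6,2.4,-15.6,0],[-1,-20.9,-7.8,-14.7,0],[-1,-17.2,-16.8,-11.7,0]]' 8; python3 wind.py 0,0,46.7 22
```

```text
time: 25.42
position: [0.5563, -0.1229, 0.1915]
tool_rot: [-0.436, -3.08, 0.045]
ft_force: [-5.8, 1.7, -2.5]
grip_width: 0.321
t 25.43 F [-5.8  1.7 -2.5] w 27.9 local [-50.8 -51.4  45.9] r 72.2 phi -134.6 zax [-0.034 -0.024 -0.999] head 163.9 j7 1.57
[-10.4 -23.9  -7.9] [ -4.7 -26.2  -2.5] [  3.5 -26.2   3.5] [ 11.2 -22.5   9.1] [ 17.3 -15.5  13.3]
```

```bash
python3 -m inch '[[-1,-10.4,-23.9,-7.9,0],[-1,-4.7,-26.2,-2.5,0],[-1,3.5,-26.2,3.5,0],[-1,11.2,-22.5,9.1,0]]' 8; python3 wind.py 0,0,46.7 22
```

```text
time: 25.92
position: [0.5416, -0.2074, 0.197]
tool_rot: [-0.411, -3.095, 0.029]
ft_force: [1.2, 0.2, 9.2]
grip_width: 0.322
t 25.93 F [1.2 0.2 9.2] w 28.0 local [-61.1  34.4  45.4] r 70.1 phi 150.6 zax [-0.021 -0.016 -1.   ] head 164.9 j7 1.76
[ 15.2 -19.9   9.6] [ 19.3 -11.8  14.1] [21.6 -2.  15.6] [20.6  8.2 14.9] [16.7 17.1 11.9]
```

```bash
python3 -m inch '[[-1,15.2,-19.9,9.6,0],[-1,19.3,-11.8,14.1,0],[-1,21.6,-2,15.6,0],[-1,20.6,8.2,14.9,0]]' 8; python3 wind.py 0,0,46.7 22
```

```text
time: 26.42
position: [0.4673, -0.2192, 0.1497]
tool_rot: [-0.414, -3.112, 0.045]
ft_force: [-5.0, -5.6, 4.2]
grip_width: 0.318
t 26.43 F [-5.  -5.6  4.2] w 27.6 local [22.6 65.9 46.2] r 69.7 phi 71.0 zax [-0.005 -0.028 -1.   ] head 164.8 j7 1.71
[19.2 13.7 12.5] [13.2 21.5  8.8] [ 5.7 25.9  3.5] [-2.7 26.5 -2.3] [-10.6  23.2  -7.8]
```

```bash
python3 -m inch '[[-1,19.2,13.7,12.5,0],[-1,13.2,21.5,8.8,0],[-1,5.7,25.9,3.5,0],[-1,-2.7,26.5,-2.3,0]]' 8; python3 wind.py 0,0,46.7 22
```

```text
time: 26.92
position: [0.4542, -0.1284, 0.1238]
tool_rot: [-0.423, -3.11, 0.054]
ft_force: [0.2, -2.6, -0.4]
grip_width: 0.321
t 26.93 F [ 0.2 -2.6 -0.4] w 27.9 local [ 68.3 -18.   46.6] r 70.7 phi -14.8 zax [-0.007 -0.034 -0.999] head 164.5 j7 1.45
[-10.2  23.5  -7.9] [-16.4  17.4 -11.9] [-20.6   8.6 -14.6] [-21.9  -1.5 -15.2] [-20.  -11.4 -13.6]
```

One turn done, and forces are small. Second turn.

```bash
python3 -m inch '[[-1,-10.2,23.5,-7.9,0],[-1,-16.4,17.4,-11.9,0],[-1,-20.6,8.6,-14.6,0],[-1,-21.9,-1.5,-15.2,0]]' 8; python3 wind.py 0,0,46.7 22
```

```text
time: 27.42
position: [0.5371, -0.0989, 0.1727]
tool_rot: [-0.416, -3.107, 0.071]
ft_force: [-5.6, -7.4, -3.7]
grip_width: 0.319
t 27.43 F [-5.6 -7.4 -3.7] w 27.8 local [-18.4 -69.8  45.6] r 72.2 phi -104.8 zax [-0.012 -0.044 -0.999] head 164.8 j7 1.48
[-18.4 -14.6 -13.8] [-14.4 -20.4  -9.4] [ -7.2 -25.4  -4.1] [  1.  -26.6   1.7] [  9.1 -24.    7.3]
```

```bash
python3 -m inch '[[-1,-18.4,-14.6,-13.8,0],[-1,-14.4,-20.4,-9.4,0],[-1,-7.2,-25.4,-4.1,0],[-1,1,-26.6,1.7,0]]' 8; python3 wind.py 0,0,46.7 22
```

```text
time: 27.92
position: [0.5609, -0.1807, 0.2043]
tool_rot: [-0.391, -3.108, 0.06]
ft_force: [-2.0, 5.3, 6.0]
grip_width: 0.32
t 27.93 F [-2.   5.3  6. ] w 27.8 local [-73.9   2.5  45.2] r 73.9 phi 178.0 zax [-0.013 -0.037 -0.999] head 165.7 j7 1.69
[  9.7 -25.4   5.5] [ 13.1 -21.2   9.7] [ 18.7 -13.5  13.4] [21.6 -3.9 15.3] [21.3  6.3 14.9]
```

```bash
python3 -m inch '[[-1,9.7,-25.4,5.5,0],[-1,13.1,-21.2,9.7,0],[-1,18.7,-13.5,13.4,0],[-1,21.6,-3.9,15.3,0]]' 8; python3 wind.py 0,0,46.7 22
```

```text
time: 28.42
position: [0.4941, -0.2308, 0.1692]
tool_rot: [0.382, 3.106, -0.065]
ft_force: [-2.2, -1.7, 8.0]
grip_width: 0.323
t 28.43 F [-2.2 -1.7  8. ] w 28.1 local [-11.7  69.2  46. ] r 70.2 phi 99.6 zax [ 0.007 -0.043 -0.999] head 166.0 j7 1.75
[22.5  2.1 14.3] [19.9 11.8 13.3] [14.9 19.9  9.7] [ 7.7 25.1  4.8] [-0.7 26.7 -0.9]
```

```bash
python3 -m inch '[[-1,22.5,2.1,14.3,0],[-1,19.9,11.8,13.3,0],[-1,14.9,19.9,9.7,0],[-1,7.7,25.1,4.8,0]]' 8; python3 wind.py 0,0,46.7 20
```

```text
time: 28.92
position: [0.448, -0.1623, 0.1244]
tool_rot: [0.387, 3.093, -0.069]
ft_force: [0.9, -2.8, 3.9]
grip_width: 0.316
t 28.93 F [ 0.9 -2.8  3.9] w 27.5 local [66.2 15.9 45.8] r 68.1 phi 13.5 zax [ 0.018 -0.047 -0.999] head 165.8 j7 1.52
[ 2.5 23.9  0.1] [-6.5 23.  -4.7] [-12.7  18.8  -8.7] [-17.3  12.4 -11.6] [-19.9   4.6 -13.2]
```

Go 60° or so past two turns, for margin.

```bash
python3 -m inch '[[-1,2.5,23.9,0,0],[-1,-6.5,23,-4.7,0],[-1,-12.7,18.8,-8.7,0],[-1,-17.3,12.4,-11.6,0],[-1,0,0,0,0]]' 8; python3 wind.py 0,0,46.7 20
```

```text
time: 29.55
position: [0.4996, -0.0938, 0.1456]
tool_rot: [0.384, 3.094, -0.079]
ft_force: [0.4, -0.4, 0.9]
grip_width: 0.32
t 29.55 F [ 0.4 -0.4  0.9] w 27.8 local [ 28.9 -64.3  45.6] r 70.6 phi -65.8 zax [ 0.016 -0.053 -0.998] head 165.9 j7 1.41
[-19.4   4.2 -14.2] [-20.1  -3.7 -13.1] [-17.9 -11.7 -11.5] [-13.6 -18.3  -8.5] [ -7.6 -22.7  -4.4]
```

Total is about 786°. Release, rise clear, check the seating and the scene.

```bash
python3 -m inch '[[-0.4,0,0,0,0],[0,0,0,0,0],[0,0,0,0,0],[0,0,0,-35,0],[0,0,0,-40,0]]'; python3 -m inch '[[0,0,0,-50,0],[0,-40,-10,-10,0],[0,-30,-10,0,0],[0,0,0,0,0]]'
python3 - <<'E'
from h import *
S=np.array([.529,-.167,.1708]);a=np.radians(164);t=np.radians(35);f=np.array([np.cos(a),np.sin(a),0]);n=f*np.sin(t)+[0,0,np.cos(t)];x=f*np.cos(t)-np.array([0,0,np.sin(t)]);y=np.cross(n,x)
w=snap('wrist');P=pts(w);L=(P-S)@np.stack([x,y,n],1)*1000;c=w['color'].astype(int)
m=(np.ptp(c,axis=-1)<30)&(c.mean(-1)>55)&(np.hypot(L[...,0],L[...,1])<95)&(L[...,2]>-15)&(L[...,2]<60)
print('hist n',[(i,int(k)) for i,k in zip(range(-15,60,3),np.histogram(L[m][:,2],np.arange(-15,63,3))[0])])
q=m&(abs(L[...,2]-12)<5)&(np.hypot(L[...,0],L[...,1])>26)&(np.hypot(L[...,0],L[...,1])<55);print('arm top',q.sum(),np.median(L[q],0),'dir',np.degrees(np.arctan2(L[q][:,1].mean(),L[q][:,0].mean())))
h=m&(abs(L[...,2]-40)<5);print('hub top',h.sum(),np.median(L[h],0))
print(ctrl.get_state()['position'],ctrl.get_state()['ft_force'])
s=snap('scene')
cv2.imwrite('pics/fin.png',np.hstack([cv2.resize(w['color'][:,:,::-1],(400,300)),cv2.resize(s['color'][120:300,150:390,::-1],(400,300),interpolation=cv2.INTER_CUBIC)]))
Ps=pts(s);m=((Ps[...,2]>.006)&(Ps[...,2]<.26)&(Ps[...,0]>.3)&(Ps[...,0]<.9)&(abs(Ps[...,1])<.5)&(s['range_z']>0)).astype(np.uint8)
k,l,st,ce=cv2.connectedComponentsWithStats(m)
for i in range(1,k):
    if st[i,4]>100:print(ce[i].round(),st[i,4])
E
```

```text
time: 30.18
position: [0.4941, -0.0906, 0.2178]
tool_rot: [0.388, 3.101, -0.079]
ft_force: [1.0, -0.3, 0.7]
grip_width: 0.493
time: 30.68
position: [0.5593, -0.1246, 0.2863]
tool_rot: [0.384, 3.092, -0.072]
ft_force: [0.3, -0.6, -0.1]
grip_width: 0.499
hist n [(-15, 11), (-12, 0), (-9, 0), (-6, 0), (-3, 68), (0, 155), (3, 192), (6, 279), (9, 1142), (12, 117), (15, 86), (18, 90), (21, 124), (24, 142), (27, 198), (30, 364), (33, 209), (36, 262), (39, 1157), (42, 10), (45, 1), (48, 2), (51, 5), (54, 12), (57, 7)]
arm top 911 [ 21.69602036 -33.10116431  10.58389901] dir -57.035578348624085
hub top 1484 [ 0.29154189 -0.94611486 39.98296983]
[ 0.5585107  -0.12376564  0.28620032] [-0.82533025 -0.46931449  0.29907415]
[221. 199.] 2343
[395. 174.] 736
[294. 209.] 769
[137. 225.] 1645
[367. 230.] 346
[300. 254.] 1246
[399. 266.] 403
[155. 309.] 3158
```

View pics/fin.png

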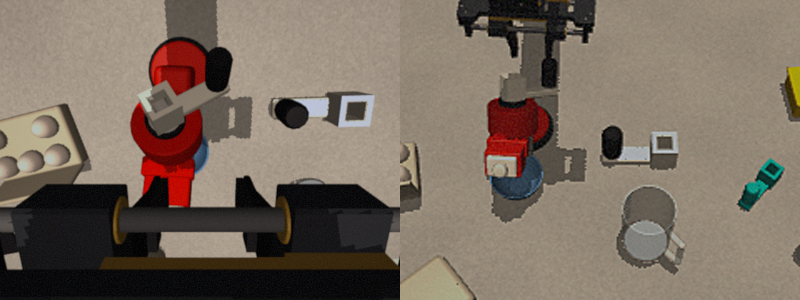

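The picture shows the crank seated on the shaft (left panel, hub at (157,100), knob at (219,68)) with the robot clear. The hub top is 40.0 mm above the collar plane, and the other objects' image centroids are unchanged. Hand in.

```bash
python3 -c "
from bench import ctrl
print(ctrl.close_job())"
```

```text
the job is handed in; nothing more can be done
None
```

The small white crank is fully home on the grater's shaft and has been wound a little over two turns clockwise. The job was handed in at about 31 s of the 72 s allowed.

**How it was done**
- I squeezed the shaft with the jaws until its flats were square to them.
- The tool only points straight down, so I let the crank swing in a light grip. I dragged its arm tip on the counter until it tilted about 34°, to match the shaft.
- I slid it down the shaft to the collar, then gripped the knob and wound it about 780°.

**Last checks**
- **Seating:** the hub top measured 40.0 mm above the collar plane (40 expected) and the arm top about 11 mm (12 expected), so the crank is home.
- **Turns:** tracking the knob grip gave 786°. The arm's direction in the final image gives about 777°. Both are well past 720°.
- **Forces:** wrist force readings, taken at the end of each move, stayed under about 12 N throughout.
- **Other objects:** the tub, egg box and jug are in the same image positions as at the start, as are the look-alikes. The bowl was only checked by eye. The gripper is clear of everything.

**What disagreed or went wrong**
- The fingertips sit about 27 mm behind the stated TCP. My first squeeze closed on air above the shaft, and I corrected for this with depth readings and a light touch.
- After the squeeze, the image still showed the flats about 7° off, while the jaw width (18.3 mm) said they were square. The crank fitted without resistance.

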